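# Weight a cedar paddle handle blank flat on the press bed

### The arm

A 6-joint arm with a two-finger parallel gripper is mounted at the origin on the work surface. World frame = base frame: x ahead of the robot, y to its left, z up, the work surface at z = 0. Lengths are in m, angles in rad, forces in N, time in s.
With the tool pointing down it reaches from about 0.35 to 0.975 m from the base axis. Payload 4.9 kg.
Tool frame: the origin (TCP) lies at the very end of the fingers, on their centre line; the grasp point (between the pads) lies behind it (manip.pinch_z is the y of the grasp point in the tool frame, in m); y points along the fingers, x is the direction in which the jaws open and shut, and the axes are right-handed (so a half turn about y gives the same grasp; the last joint's range is limited). The gripper opens to 85 mm and grips with 20 to 120 N. Pads are 22 mm wide; open, the fingers measure 114 mm over their backs; the gripper's body (76 mm by 85 mm) begins 54 mm behind the grasp point. The pads swing forward as they close: fully open they stand 13 mm farther back than shut.
Start: joints at [1.033, 0.053, 1.613, -0, 1.476, -0.119], TCP at [0.254, 0.571, 0.198] pointing down, gripper open.
Joint ranges: [-3.01, 3.01], [-1.01, 2.22], [0.06, 2.58], [-1.02, 4.17], [0.09, 2.62], [-3.14, 3.14]. Speed limits (rad/s): [2.57, 2.57, 3.14, 3.14, 3.14, 3.14].

### API

Orientations are given as a unit quaternion [w, x, y, z].
In Python, from plant import manip gives the robot as it stands.
- The arm moves only by the tool drive_tool, never from a script. Its argument "motion" is a list of rows, each a list of 3 entries, a list of its own where there are three numbers: the shift along the tool's x, y, z in units of 25 mm (1.0 is 25 mm), then the turn, a rotation vector about the tool's x, y, z in units of 5 degrees (1.0 is 5 degrees), then the closure, from -1 (fully open) to 1 (shut). A call has 1 to 12 rows; each row shifts and turns the commanded pose from where the row before left it, along the tool's axes as they then stand; what a row does not reach is not made up. A row lasts 1/10 s, in which the tool goes at most 50 mm and 8.59 degrees, less where a joint would pass 70% of its speed; a pose out of reach is approached as far as the arm can. A call is refused whole if a number of a shift passes 1 or a number of a turn 1, either way. A call with a gripper value outside its range is refused whole. The fingers move at their own pace and stop on an object; the grip force is fixed at half the most. Time passes only in rows, so rows that do not move let the fingers close. It gives the time, the measured TCP pose, the force and the opening at its end, in the units of the state.
- manip.state(): the state, without advancing time (a new reading comes with each control period).
- manip.grab_frame(name): name is "scene" or "side" or "wrist"; returns a dict with "img" (400x640x3 uint8, blue, green, red), "range_z" (400x640 float32, m along the optical axis (not along the pixel's ray), 0 where there is no reading), "camera_matrix" (3x3 intrinsics, pixels), "k1" (the pictures are not rectified: a ray, as slopes to the right and down, at radius r is drawn at 1 + k1 r^2 times it, then the intrinsics apply), "world_from_camera" (4x4, takes a point from camera to world coordinates); the wrist camera has in their place "T_tool_cam" (4x4, takes a point from camera to tool coordinates, whose origin is the TCP and whose axes are the tool frame's). Camera axes: x right, y down, z forward; pixel columns grow to the right and rows downward; lengths in m; the calibration is good to about 2 mm. A picture is of the moment at which its call begins: read the wrist's pose just before it.
- manip.job_done(): hands the job in, once; it reports no verdict.
The state is a dict: "time": time; "joint_pos": joint angles; "joint_vel": joint speeds; "joint_efforts": joint torques, N m; "tool_pos": TCP position; "tool_rot": TCP orientation; "contact_force": force on the tool from outside, world axes, zero at the start; "ft_torque": the same for the moment, N m; "gripper_width": opening from 0.0 (shut) to 1.0 (fully open).
Only numpy, scipy, OpenCV 4.12 (cv2) and the standard library are available. Lean on these libraries where they do the work, as an engineer would, in place of code of your own. Each camera call takes 0.05 s, during which the arm holds its last target. There are 200 camera calls.

### The job

Put the cedar handle blank under weight so it dries flat: on the press bed between its end stops build one centred stack, in this order from the bottom up: plywood board, cedar blank, steel plate, large pewter disc, small pewter disc, with the board, blank and plate all running lengthwise along the bed. Set each piece gently in its place in the stack and let go of it before fetching the next, and do not disturb the tray, roller, sanding block or jar.

Things in the scene. Friction and masses are not known exactly. Their poses are not given: they have to be found in the camera images.
- bed: Press bed, the target: dark wooden slab fixed to the counter, 96 (its x) x 190 (its y, the long way) x 16 mm high. A low brass end stop stands across each short end, 8 mm above the slab's top, inner faces 164 mm apart along y; the long sides are open. Origin: centre of the underside, z up. 
- board: Loose pale birch plywood board with darker lines round its edge, 140 (x) x 60 (y) x 15 mm high, lying flat, about 0.1 kg. Origin: centre of the underside, z up. 
- blank: Loose cedar handle blank, a reddish bar 110 (x) x 40 (y) x 26 mm high, lying flat, about 0.06 kg. Origin: centre of the underside, z up. 
- plate: Loose bare steel plate, 100 (x) x 50 (y) x 10 mm thick, lying flat, about 0.4 kg. Origin: centre of the underside, z up. 
- disc_large: Large loose round pewter disc weight, 60 mm diameter, 18 mm high, plain flat faces, about 0.37 kg. Origin: centre of the underside, z up. 
- disc_small: Small loose round pewter disc weight, 42 mm diameter, 16 mm high, plain flat faces, about 0.16 kg. Origin: centre of the underside, z up. 
- tray: Bystander: chipped white enamel tray, 110 (x) x 180 (y) x 16 mm high, loose, a few brass screws in it. Origin: centre of the underside, z up. 
- roller: Bystander: steel burnishing roller with a wooden grip at each end, 34 (x) x 192 (y) x 34 mm high, loose. Origin: centre of the underside, z up. 
- sander: Bystander: cork sanding block with a grey pad on top, 72 (x) x 42 (y) x 26 mm high, loose. Origin: centre of the underside, z up. 
- jar: Bystander: small amber jar with a black cap, 52 mm diameter, 62 mm high, loose. Origin: centre of the underside, z up. 
Things that resemble listed ones, but are neither listed nor needed, are in the scene too. What is shaped like the disc_large but orange or yellow is not meant.

How it is judged:
By the outcome, as a careful person would: the job done as asked, in the order asked, and still so for the second after the job is handed in, with the robot touching nothing.
It also fails if it takes over 128 s, if anything falls off the work surface, if the arm or the gripper's body presses on something with over 40 N, if the wrist force passes 120 N, or if a joint passes its speed limit or range.

## Working session

There is one attempt and no reset: what is moved stays moved. The work goes in short steps, Python scripts to look and compute and a tool call to move; the robot and the scene stay as the last step left them, time stands still between calls to the robot, and variables do not carry over. Pictures are saved under pics/ and viewed, about 12 in all and at most 16, crops included, and the job is handed in when it is done.

Besides the shell and the picture viewer there is one more tool, called after "Emit:" as name(argument=value, ...) on one line, values as JSON. drive_tool: Moves the arm, as the interface text tells. Its arguments: {"type":"object","properties":{"motion":{"type":"array","items":{"type":"array"}}},"required":["motion"]}

```bash
ls; mkdir -p pics; cat > h.py <<'E'
import numpy as np, cv2
from plant import manip
from scipy.spatial.transform import Rotation as R
def Rt(s):
    q=s['tool_rot']; return R.from_quat([q[1],q[2],q[3],q[0]]).as_matrix()
def grab(n):
    s=manip.state(); f=manip.grab_frame(n)
    if n=='wrist':
        T=np.eye(4);T[:3,:3]=Rt(s);T[:3,3]=s['tool_pos'];f['world_from_camera']=T@np.array(f['T_tool_cam'])
    return f
def cloud(f):
    h,w=f['range_z'].shape;K=np.array(f['camera_matrix'])
    uv=np.stack(np.meshgrid(np.arange(w),np.arange(h)),-1).reshape(-1,1,2).astype(np.float64)
    p=cv2.undistortPoints(uv,K,np.array([f['k1'],0,0,0.])).reshape(h,w,2)
    z=f['range_z'][...,None];c=np.concatenate([p*z,z],-1)
    T=np.array(f['world_from_camera']);return c@T[:3,:3].T+T[:3,3]
E
python3 - <<'E'
from h import *
print(manip.state(),manip.pinch_z)
for n in('scene','side','wrist'):
    f=grab(n);cv2.imwrite(f'pics/{n}0.png',f['img']);np.save(f'{n}0.npy',cloud(f))
    print(n,np.array(f['world_from_camera']).round(3).tolist(),f['camera_matrix'],f['k1'])
E
```

```text
pics
{'time': 0.0, 'joint_pos': array([ 1.03298672e+00,  5.33354095e-02,  1.61428053e+00,  2.23193207e-05,
        1.47596144e+00, -1.19020603e-01]), 'joint_vel': array([-3.24534626e-03, -4.58130228e-04, -5.30519728e-04,  4.10491401e-04,
        3.40415069e-05, -2.03874792e-03]), 'joint_efforts': array([-5.69177719e-04, -3.93696892e+01, -3.70165873e+01, -2.01652301e-04,
        7.22744400e-03,  6.05539459e-07]), 'tool_pos': array([0.25381773, 0.57040604, 0.19678441]), 'tool_rot': array([-0.59270986,  0.593315  ,  0.38451065, -0.38577699]), 'contact_force': array([0.54444009, 0.22002007, 0.52398621]), 'ft_torque': array([-0.03702478,  0.05225719, -0.07641182]), 'gripper_width': 0.9994001689883607} -0.0187
scene [[-0.325, 0.771, -0.548, 1.25], [0.946, 0.26, -0.195, 0.273], [-0.008, -0.582, -0.813, 1.162], [0.0, 0.0, 0.0, 1.0]] [[452.0584414    0.         313.83401085]
 [  0.         452.0584414  191.62016524]
 [  0.           0.           1.        ]] 0.011726522484404249
side [[0.942, -0.228, 0.245, 0.151], [-0.334, -0.627, 0.704, -0.951], [-0.007, -0.745, -0.667, 0.969], [0.0, 0.0, 0.0, 1.0]] [[517.74443364   0.         324.57522402]
 [  0.         517.74443364 208.2171902 ]
 [  0.           0.           1.        ]] -0.060228364497876274
wrist [[0.407, 0.866, 0.292, 0.179], [0.914, -0.384, -0.132, 0.605], [-0.002, 0.32, -0.947, 0.372], [0.0, 0.0, 0.0, 1.0]] [[336.39263049   0.         325.4340898 ]
 [  0.         336.39263049 198.03348528]
 [  0.           0.           1.        ]] -0.05973395362084827
```

View pics/scene0.png

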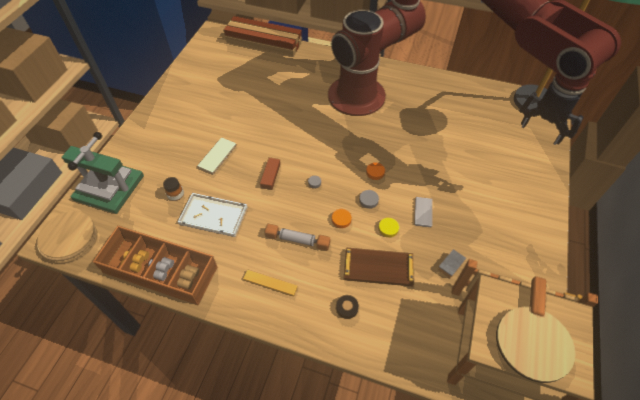

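View pics/side0.png

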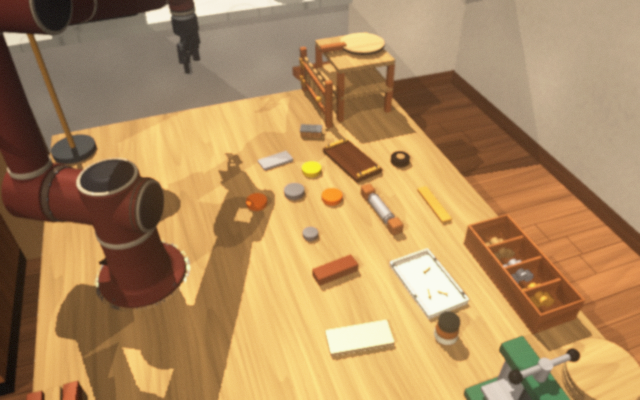

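The scene view shows the board (217,155), blank (270,172), small disc (314,182), large disc (369,199), plate (424,212) and bed (380,266). The bystanders are the tray (212,214), roller (297,237), sander (453,263) and jar (172,188), and the orange and yellow discs are decoys. The side view agrees.

```bash
cat >> h.py <<'E'
def cast(f,uv,h):
    K=np.array(f['camera_matrix']);T=np.array(f['world_from_camera'])
    p=cv2.undistortPoints(np.array(uv,float).reshape(-1,1,2),K,np.array([f['k1'],0,0,0.])).reshape(-1,2)
    d=np.c_[p,np.ones(len(p))]@T[:3,:3].T
    return T[:3,3]+d*((h-T[2,3])/d[:,2])[:,None]
def project(f,P):
    T=np.linalg.inv(np.array(f['world_from_camera']));c=T[:3,:3]@np.array(P,float)+T[:3,3]
    x=c[:2]/c[2];x=x*(1+f['k1']*(x@x));K=np.array(f['camera_matrix']);return K[:2,:2]@x+K[:2,2]
def topmask(f,seed,h,tol=14,hb=0.007,C=None):
    """pixels near seed by colour flood fill, restricted to depth points near height h"""
    im=cv2.medianBlur(f['img'],3);m=np.zeros((402,642),np.uint8)
    cv2.floodFill(im,m,tuple(int(round(v)) for v in seed),0,(tol,)*3,(tol,)*3,4|(255<<8)|cv2.FLOODFILL_MASK_ONLY|cv2.FLOODFILL_FIXED_RANGE)
    m=m[1:-1,1:-1].copy()
    C=cloud(f) if C is None else C
    m[(abs(C[...,2]-h)>hb)&(f['range_z']>0)]=0
    return m,C
def meas(f,seed,h,tol=14,hb=0.007):
    m,C=topmask(f,seed,h,tol,hb)
    c=max(cv2.findContours(m,cv2.RETR_EXTERNAL,cv2.CHAIN_APPROX_NONE)[0],key=len)[:,0,:]
    P=cast(f,c,h)[:,:2]*1000
    (x,y),(a,b),t=cv2.minAreaRect(P.astype(np.float32))
    if a<b:a,b,t=b,a,t+90
    z=np.median(C[...,2][m>0])
    return np.round([x,y,a,b,(t+90)%180-90,z*1000],1)
E
python3 - <<'E'
from h import *
S={'scene':dict(board=(217,155),blank=(271,169),small=(314,181),large=(369,197),plate=(424,208),bed=(380,264)),
'side':dict(board=(360,335),blank=(335,266),small=(311,231),large=(294,188),plate=(276,158),bed=(352,157))}
H=dict(board=.015,blank=.026,small=.016,large=.018,plate=.010,bed=.016)
for n in S:
    f=grab(n)
    for k,s in S[n].items():
        for tol in (18,30):print(n,k,tol,meas(f,s,H[k],tol))
E
```

```text
scene board 18 [ 434.2 -357.1  136.8   56.3   -8.1   15.4]
scene board 30 [ 434.6 -357.7  137.8   58.6   -8.2   15.4]
scene blank 18 [ 451.9 -160.   104.9   40.     6.1   26.8]
scene blank 30 [ 451.4 -159.   107.9   40.4    7.7   26.8]
scene small 18 [434.3 -14.2  35.   31.8 -71.4  16.7]
scene small 30 [436.1 -13.6  35.7  35.   18.6  16.7]
scene large 18 [444.1 166.4  55.3  52.6 -71.4  19. ]
scene large 30 [445.6 167.1  56.7  55.3  15.5  18.9]
scene plate 18 [427.6 333.6  83.6  43.7   7.2  11.5]
scene plate 30 [434.7 333.8  98.4  47.7  10.4  11.6]
scene bed 18 [662.3 250.5 185.2  97.2 -76.4  17.4]
scene bed 30 [661.6 250.7 185.4  98.3 -77.2  17.3]
side board 18 [ 432.1 -361.3  135.4   55.7   -8.6   15.2]
side board 30 [ 432.4 -360.8  137.8   58.1   -8.7   15.1]
side blank 18 [ 448.4 -163.5  107.6   32.8    8.3   24.8]
side blank 30 [ 448.8 -163.7  109.3   38.9    4.4   24.8]
side small 18 [433.3 -19.1  34.8  32.8  35.7  14.6]
side small 30 [432.7 -18.2  37.7  35.   35.7  14.4]
side large 18 [444.8 162.1  53.6  47.3  40.2  16.9]
side large 30 [443.6 161.2  54.7  54.  -20.   16.9]
side plate 18 [429.1 329.8  84.6  42.3   9.9   8.7]
side plate 30 [431.9 330.4  94.5  45.6   9.9   8.7]
side bed 18 [652.  242.7 183.4  97.8 -76.6  14.6]
side bed 30 [653.9 238.3 194.8 100.  -77.7  14.6]
```

```bash
cat >> h.py <<'E'
def go(x,y,z,jaw=None):
    """print shift in tool units to world target (mm) and turn about tool y for jaw-axis angle (deg, mod 180), options with q6"""
    s=manip.state();M=Rt(s);d=M.T@(np.array([x,y,z])/1000-s['tool_pos'])/.025
    print('tcp',(s['tool_pos']*1000).round(1),'yaw',yaw(s),'w',round(s['gripper_width']*85,1),'t',round(s['time'],2),'F',s['contact_force'].round(1))
    print('shift units',d.round(2),'tilt fix (rotvec units)',tilt(M).round(2))
    if jaw is not None:
        t=(jaw-yaw(s)+90)%180-90
        print('world yaw turn',round(t,1),'-> tool-y units',round(-t/5,2),'q6 now',s['joint_pos'][5].round(2),'q1 tgt',round(np.arctan2(y,x),2),'q1',s['joint_pos'][0].round(2))
        # shift in tool frame after that turn
        N=M@R.from_rotvec([0,-np.radians(t),0]).as_matrix()
        print('shift after turn',(N.T@(np.array([x,y,z])/1000-s['tool_pos'])/.025).round(2))
def yaw(s): M=Rt(s);return round(np.degrees(np.arctan2(M[1,0],M[0,0])),1)
def tilt(M):
    a=M[:,1];return M.T@np.cross(a,[0,0,-1])/np.radians(5)
E
python3 - <<'E'
from h import *
print(Rt(manip.state()).round(3))
go(650,240,200,13)
go(433,-359,100,81.6)
E
```

```text
[[ 0.407 -0.001 -0.914]
 [ 0.914 -0.001  0.407]
 [-0.001 -1.     0.   ]]
tcp [254.  570.7 197.4] yaw 66.0 w 84.9 t 0.25 F [ 0.2  0.2 -0.4]
shift units [ -5.64  -0.1  -19.85] tilt fix (rotvec units) [-0.    0.   -0.01]
world yaw turn -53.0 -> tool-y units 10.6 q6 now -0.12 q1 tgt 0.35 q1 1.03
shift after turn [ 12.46  -0.1  -16.45]
tcp [254.  570.7 197.4] yaw 66.0 w 84.9 t 0.25 F [ 0.2  0.2 -0.4]
shift units [-31.06   3.92 -21.67] tilt fix (rotvec units) [-0.    0.   -0.01]
world yaw turn 15.6 -> tool-y units -3.12 q6 now -0.12 q1 tgt -0.69 q1 1.03
shift after turn [-35.74   3.92 -12.52]
```

Emit:
drive_tool(motion=[[[-0.28, 0, -1], [0, 0, 0], -1], [[-0.28, 0, -1], [0, 0, 0], -1], [[-0.28, 0, -1], [0, 0, 0], -1], [[-0.28, 0, -1], [0, 0, 0], -1], [[-0.28, 0, -1], [0, 0, 0], -1], [[-0.28, 0, -1], [0, 0, 0], -1], [[-0.28, 0, -1], [0, 0, 0], -1], [[-0.28, 0, -1], [0, 0, 0], -1], [[-0.28, 0, -1], [0, 0, 0], -1], [[-0.28, 0, -1], [0, 0, 0], -1]])

```text
time: 1.25
tool_pos: [0.4547, 0.4045, 0.1979]
tool_rot: [0.593, -0.593, -0.385, 0.385]
contact_force: [0.0, 1.2, -0.7]
gripper_width: 1.0
```

Emit:
drive_tool(motion=[[[-0.28, 0, -1], [0, 0, 0], -1], [[-0.28, 0, -1], [0, 0, 0], -1], [[-0.28, 0, -1], [0, 0, 0], -1], [[-0.28, 0, -1], [0, 0, 0], -1], [[-0.28, 0, -1], [0, 0, 0], -1], [[-0.28, 0, -1], [0, 0, 0], -1], [[-0.28, 0, -1], [0, 0, 0], -1], [[-0.28, 0, -1], [0, 0, 0], -1], [[-0.28, 0, -1], [0, 0, 0], -1], [[0, 0, 0], [0, 0, 0], -1]])

```text
time: 2.25
tool_pos: [0.6358, 0.254, 0.1975]
tool_rot: [-0.593, 0.594, 0.384, -0.384]
contact_force: [0.6, -0.1, -1.1]
gripper_width: 1.003
```

```bash
python3 - <<'E'
from h import *
f=grab('wrist');cv2.imwrite('pics/w1.png',f['img'])
go(433,-359,100,81.6)
s=project(f,[.657,.246,.016]);print('seed',s.round(0))
print(meas(f,s,.016,18),meas(f,s,.016,30))
E
```

```text
tcp [634.6 255.3 197.5] yaw 65.9 w 85.0 t 2.3 F [-0.6 -1.  -0. ]
shift units [-25.72   3.91  -2.68] tilt fix (rotvec units) [-0.01 -0.   -0.  ]
world yaw turn 15.7 -> tool-y units -3.14 q6 now -0.88 q1 tgt -0.69 q1 0.27
shift after turn [-25.49   3.91   4.38]
seed [326. 185.]
[656.5 250.4 187.5  95.7 -77.2  15.7] [656.8 250.2 189.   96.3 -77.3  15.7]
```

View pics/w1.png

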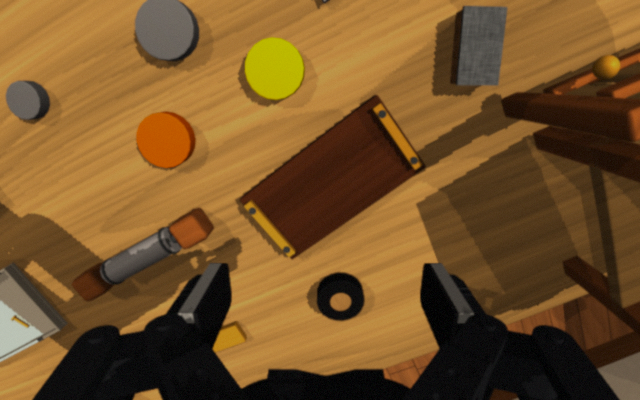

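The wrist view shows the bed centred near (330,178), with the small disc (28,100), large disc (167,28), roller and sander (480,45) all clear of it. The bed measures 189 x 96 mm at z 15.7, centred at (656.7, 250.3), long axis at -77.3°.

Emit:
drive_tool(motion=[[[0, 0, 0], [0, -1, 0], -1], [[0, 0, 0], [0, -1, 0], -1], [[0, 0, 0], [0, -1, 0], -1], [[0, 0, 0], [0, -0.14, 0], -1], [[-1, 0, 0.17], [0, 0, 0], -1], [[-1, 0, 0.17], [0, 0, 0], -1], [[-1, 0, 0.17], [0, 0, 0], -1], [[-1, 0, 0.17], [0, 0, 0], -1], [[-1, 0, 0.17], [0, 0, 0], -1], [[-1, 0, 0.17], [0, 0, 0], -1], [[-1, 0, 0.17], [0, 0, 0], -1], [[-1, 0, 0.17], [0, 0, 0], -1]])

```text
time: 3.5
tool_pos: [0.5707, 0.0631, 0.198]
tool_rot: [0.535, -0.535, -0.462, 0.462]
contact_force: [0.3, 0.0, -0.1]
gripper_width: 1.002
```

Emit:
drive_tool(motion=[[[-1, 0, 0.17], [0, 0, 0], -1], [[-1, 0, 0.17], [0, 0, 0], -1], [[-1, 0, 0.17], [0, 0, 0], -1], [[-1, 0, 0.17], [0, 0, 0], -1], [[-1, 0, 0.17], [0, 0, 0], -1], [[-1, 0, 0.17], [0, 0, 0], -1], [[-1, 0, 0.17], [0, 0, 0], -1], [[-1, 0, 0.17], [0, 0, 0], -1], [[-1, 0.3, 0.17], [0, 0, 0], -1], [[-1, 0.3, 0.17], [0, 0, 0], -1], [[-1, 0.3, 0.17], [0, 0, 0], -1], [[-1, 0.3, 0.17], [0, 0, 0], -1]])

```text
time: 4.7
tool_pos: [0.4774, -0.2264, 0.1678]
tool_rot: [-0.535, 0.535, 0.462, -0.462]
contact_force: [-0.5, -0.4, -0.8]
gripper_width: 0.997
```

Emit:
drive_tool(motion=[[[-1, 0.3, 0.17], [0, 0, 0], -1], [[-1, 0.3, 0.17], [0, 0, 0], -1], [[-1, 0.3, 0.17], [0, 0, 0], -1], [[-1, 0.3, 0.17], [0, 0, 0], -1], [[-1, 0.3, 0.17], [0, 0, 0], -1], [[-0.5, 0.3, 0.09], [0, 0, 0], -1], [[0, 0, 0], [0, 0, 0], -1], [[0, 0, 0], [0, 0, 0], -1]])

```text
time: 5.5
tool_pos: [0.4349, -0.358, 0.1228]
tool_rot: [0.535, -0.535, -0.463, 0.462]
contact_force: [0.8, 0.3, -0.3]
gripper_width: 1.0
```

```bash
python3 - <<'E'
from h import *
f=grab('wrist');cv2.imwrite('pics/w2.png',f['img'])
s=project(f,[.434,-.358,.015]);print('seed',s.round(0))
for t in(18,30):m=meas(f,s,.015,t);print(m)
go(m[0],m[1],-3,m[4]+90)
E
```

```text
seed [324. 183.]
[ 433.2 -358.2  137.1   58.1   -8.2   14.6]
[ 433.2 -358.3  137.    58.7   -8.3   14.6]
tcp [ 435.1 -357.9  123.2] yaw 81.7 w 85.0 t 5.55 F [-1.4  0.5 -0. ]
shift units [-0.03  5.05  0.08] tilt fix (rotvec units) [ 0.   -0.    0.01]
world yaw turn 0.0 -> tool-y units -0.0 q6 now -2.25 q1 tgt -0.69 q1 -0.82
shift after turn [-0.03  5.05  0.08]
```

View pics/w2.png

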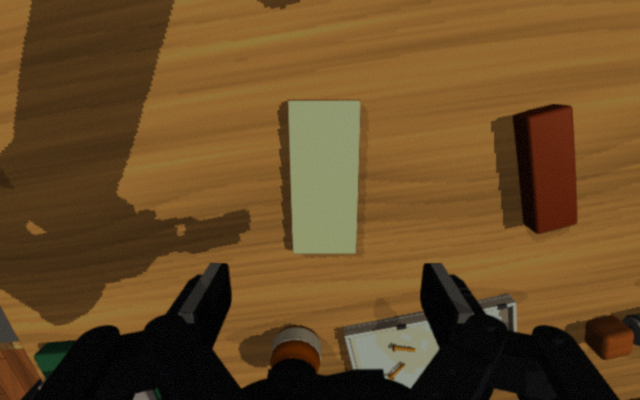

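The wrist view shows the board centred at (325,177) and already lined up with the jaws, with the jar (295,345) and tray (430,345) well away from the fingers.

Emit:
drive_tool(motion=[[[0, 1, 0.03], [0, 0, 0], -1], [[0, 1, 0.03], [0, 0, 0], -1], [[0, 1, 0], [0, 0, 0], -1], [[0, 1, 0], [0, 0, 0], -1], [[0, 0.5, 0], [0, 0, 0], -1], [[0, 0.25, 0], [0, 0, 0], -1], [[0, 0.25, 0], [0, 0, 0], -1], [[0, 0, 0], [0, 0, 0], -1]])

```text
time: 6.35
tool_pos: [0.4335, -0.3587, -0.0017]
tool_rot: [-0.535, 0.535, 0.463, -0.463]
contact_force: [0.4, 0.0, 0.3]
gripper_width: 1.001
```

Emit:
drive_tool(motion=[[[0, 0, 0], [0, 0, 0], 1], [[0, 0, 0], [0, 0, 0], 1], [[0, 0, 0], [0, 0, 0], 1], [[0, 0, 0], [0, 0, 0], 1], [[0, 0, 0], [0, 0, 0], 1], [[0, 0, 0], [0, 0, 0], 1]])

```text
time: 6.95
tool_pos: [0.4332, -0.3587, -0.0019]
tool_rot: [-0.535, 0.535, 0.463, -0.463]
contact_force: [0.6, -0.0, 0.3]
gripper_width: 0.001
```

```bash
python3 - <<'E'
from h import *
a=grab('scene');f=grab('wrist')
c=cv2.resize(a['img'][100:220,130:330],(640,384));cv2.imwrite('pics/w3.png',np.vstack([c,f['img'][200:]]))
print(meas(a,(217,155),.015,30),manip.state()['gripper_width'],manip.state()['contact_force'])
E
```

```text
[ 434.6 -357.2  138.3   57.7   -8.9   15.9] 0.004071722673676547 [ 0.4526655  -0.07273575 -0.17429947]
```

View pics/w3.png

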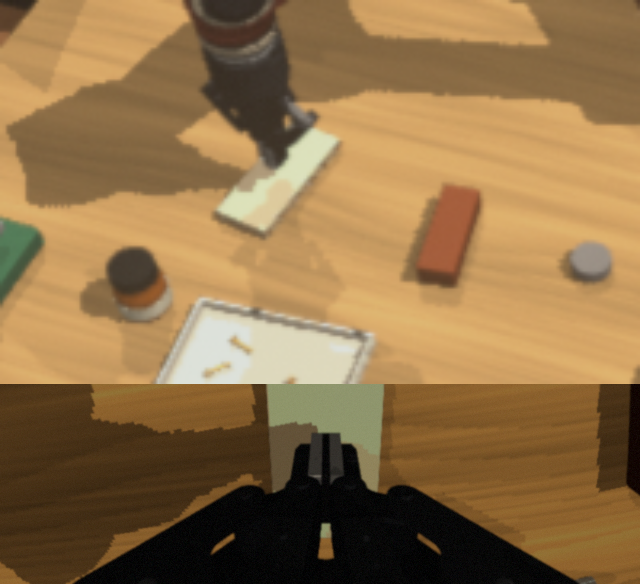

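The board has not moved: the jaws shut just above it (at (270,160) in the crop). The fingertips are higher than the reported TCP suggests, so I'll measure them by depth.

```bash
python3 - <<'E'
from h import *
f=grab('wrist');C=cloud(f);s=manip.state()
print(s['tool_pos'])
L=(C-s['tool_pos'])@Rt(s)*1000
for v in range(236,330,6): print(v,[L[v,u].round(0).tolist() for u in (300,318,334,352)],f['range_z'][v,334])
E
```

```text
[ 0.43316569 -0.35865809 -0.00199517]
236 [[-13.0, -16.0, 8.0], [-3.0, -17.0, 8.0], [5.0, -17.0, 8.0], [14.0, -16.0, 8.0]] 0.1740125
242 [[-13.0, -17.0, 5.0], [-3.0, -17.0, 5.0], [5.0, -16.0, 4.0], [15.0, -15.0, 4.0]] 0.17607231
248 [[-13.0, -17.0, 1.0], [-3.0, -17.0, 1.0], [5.0, -17.0, 1.0], [15.0, -16.0, 1.0]] 0.17655632
254 [[-13.0, -17.0, -2.0], [-3.0, -42.0, 11.0], [4.0, -43.0, 12.0], [15.0, -16.0, -3.0]] 0.14818668
260 [[-11.0, -40.0, 7.0], [-3.0, -47.0, 11.0], [4.0, -47.0, 11.0], [13.0, -41.0, 7.0]] 0.14488411
266 [[-10.0, -46.0, 8.0], [-2.0, -53.0, 12.0], [4.0, -52.0, 11.0], [12.0, -45.0, 7.0]] 0.13927856
272 [[-10.0, -50.0, 7.0], [-2.0, -57.0, 11.0], [4.0, -57.0, 11.0], [12.0, -50.0, 7.0]] 0.13464178
278 [[-10.0, -56.0, 8.0], [-2.0, -62.0, 11.0], [4.0, -61.0, 11.0], [12.0, -56.0, 8.0]] 0.13110183
284 [[-9.0, -60.0, 7.0], [-2.0, -65.0, 11.0], [4.0, -66.0, 11.0], [11.0, -61.0, 8.0]] 0.1260966
290 [[-9.0, -64.0, 7.0], [-2.0, -70.0, 11.0], [4.0, -69.0, 11.0], [11.0, -63.0, 7.0]] 0.12331614
296 [[-8.0, -77.0, 14.0], [-2.0, -70.0, 9.0], [4.0, -74.0, 12.0], [10.0, -77.0, 14.0]] 0.11864614
302 [[-8.0, -80.0, 13.0], [-2.0, -78.0, 12.0], [4.0, -77.0, 11.0], [10.0, -80.0, 13.0]] 0.115515694
308 [[-8.0, -82.0, 12.0], [-2.0, -82.0, 12.0], [4.0, -82.0, 13.0], [10.0, -81.0, 12.0]] 0.11066244
314 [[-8.0, -85.0, 12.0], [-2.0, -84.0, 12.0], [4.0, -84.0, 12.0], [9.0, -86.0, 13.0]] 0.10929002
320 [[-7.0, -87.0, 12.0], [-2.0, -83.0, 8.0], [3.0, -87.0, 11.0], [9.0, -87.0, 11.0]] 0.10678181
326 [[-7.0, -90.0, 11.0], [-2.0, -80.0, 3.0], [3.0, -87.0, 9.0], [9.0, -90.0, 12.0]] 0.107789025
```

The depth picture shows the shut fingertips about 41 mm behind the reported TCP. I'll plan with that offset and check it again with the jaws open.

Emit:
drive_tool(motion=[[[0, 0, 0], [0, 0, 0], -1], [[0, 0, 0], [0, 0, 0], -1], [[0, 0, 0], [0, 0, 0], -1], [[0, 0, 0], [0, 0, 0], -1], [[0, 0, 0], [0, 0, 0], -1], [[0, 0.4, 0], [0, 0, 0], -1], [[0, 0.4, 0], [0, 0, 0], -1], [[0, 0.2, 0], [0, 0, 0], -1], [[0, 0, 0], [0, 0, 0], -1]])

```text
time: 8.0
tool_pos: [0.4322, -0.3576, -0.0289]
tool_rot: [0.536, -0.534, -0.462, 0.463]
contact_force: [-0.4, -0.4, 0.5]
gripper_width: 1.004
```

```bash
python3 - <<'E'
from h import *
f=grab('wrist');C=cloud(f);s=manip.state()
cv2.imwrite('pics/w4.png',f['img'])
print(s['tool_pos'],s['contact_force'],s['gripper_width'])
L=(C-s['tool_pos'])@Rt(s)*1000
for side in (-1,1):
    m=(f['range_z']>0)&(side*L[...,0]>25)&(side*L[...,0]<65)&(abs(L[...,2])<18)&(C[...,2]*1000>-5)&(L[...,1]>-100)
    for lo in range(-80,-20,4):
        k=m&(L[...,1]>lo)&(L[...,1]<=lo+4)
        if k.sum()>3: print(side,lo,k.sum(),L[k].min(0).round(0),L[k].max(0).round(0))
E
```

```text
[ 0.43261312 -0.35804848 -0.0280673 ] [ 0.17212798 -0.8860774  -0.72089355] 0.996165959608506
-1 -80 380 [-56. -80.  -8.] [-41. -76.  13.]
-1 -76 416 [-56. -76. -11.] [-41. -72.  12.]
-1 -72 385 [-55. -72. -11.] [-41. -68.  13.]
-1 -68 337 [-56. -68. -11.] [-41. -64.  12.]
-1 -64 323 [-56. -64. -11.] [-41. -60.  12.]
-1 -60 313 [-55. -60. -10.] [-41. -56.  12.]
-1 -56 258 [-54. -56. -10.] [-41. -52.  12.]
-1 -52 200 [-52. -52. -11.] [-41. -48.  12.]
-1 -48 83 [-42. -48. -15.] [-26. -44.  17.]
-1 -44 745 [-30. -44. -18.] [-25. -41.  18.]
-1 -32 886 [-65. -30. -18.] [-33. -28.  18.]
-1 -28 2248 [-65. -28. -18.] [-34. -26.  18.]
1 -80 372 [ 43. -80.  -9.] [ 58. -76.  12.]
1 -76 435 [ 43. -76. -11.] [ 58. -72.  13.]
1 -72 399 [ 43. -72. -10.] [ 57. -68.  12.]
1 -68 335 [ 43. -68. -11.] [ 58. -64.  12.]
1 -64 315 [ 43. -64. -11.] [ 58. -60.  12.]
1 -60 316 [ 43. -60. -10.] [ 57. -56.  12.]
1 -56 254 [ 43. -56. -11.] [ 57. -52.  12.]
1 -52 203 [ 43. -52. -10.] [ 55. -48.  12.]
1 -48 78 [ 25. -48. -13.] [ 44. -44.  11.]
1 -44 672 [ 25. -44. -18.] [ 30. -41.  18.]
1 -32 640 [ 33. -30. -18.] [ 65. -28.  18.]
1 -28 2658 [ 33. -28. -18.] [ 65. -26.  18.]
```

View pics/w4.png

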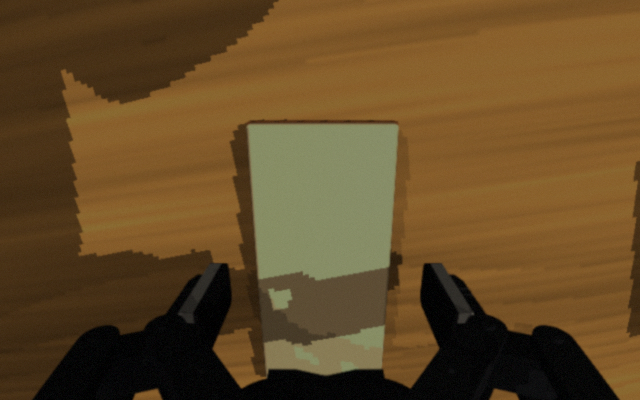

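The open tips now measure about 47 mm behind the TCP (roughly 19 mm above the table) and straddle the board symmetrically. In the picture the pads are at (215,285) and (440,285). I'll lower 10 mm more and grip.

Emit:
drive_tool(motion=[[[0, 0.2, 0], [0, 0, 0], -1], [[0, 0.2, 0], [0, 0, 0], -1], [[0, 0, 0], [0, 0, 0], -1], [[0, 0, 0], [0, 0, 0], 1], [[0, 0, 0], [0, 0, 0], 1], [[0, 0, 0], [0, 0, 0], 1], [[0, 0, 0], [0, 0, 0], 1], [[0, 0, 0], [0, 0, 0], 1]])

```text
time: 8.85
tool_pos: [0.4337, -0.3592, -0.0363]
tool_rot: [-0.534, 0.535, 0.463, -0.462]
contact_force: [0.0, -0.5, 3.9]
gripper_width: 0.685
```

Emit:
drive_tool(motion=[[[0, -0.5, 0], [0, 0, 0], 1], [[0, -1, 0], [0, 0, 0], 1], [[0, -1, 0], [0, 0, 0], 1], [[0, -1, 0], [0, 0, 0], 1], [[0, -0.9, 0], [0, 0, 0], 1], [[0, 0, 0], [0, 1, 0], 1], [[0, 0, 0], [0, 1, 0], 1], [[0, 0, 0], [0, 1, 0], 1], [[0, 0, 0], [0, 1, 0], 1], [[0, 0, 0], [0, 1, 0], 1], [[0, 0, 0], [0, 1, 0], 1], [[0, 0, 0], [0, 1, 0], 1]])

```text
time: 10.05
tool_pos: [0.4328, -0.3583, 0.0732]
tool_rot: [0.65, -0.649, -0.279, 0.279]
contact_force: [-0.2, 0.5, -2.0]
gripper_width: 0.68
```

Emit:
drive_tool(motion=[[[0, 0, 0], [0, 1, 0], 1], [[0, 0, 0], [0, 1, 0], 1], [[0, 0, 0], [0, 1, 0], 1], [[0, 0, 0], [0, 1, 0], 1], [[0, 0, 0], [0, 1, 0], 1], [[0, 0, 0], [0, 1, 0], 1], [[0, 0, 0], [0, 0.8, 0], 1], [[0, 0, 0], [0, 0, 0], 1]])

```text
time: 10.85
tool_pos: [0.4329, -0.3583, 0.0731]
tool_rot: [0.703, -0.703, -0.078, 0.078]
contact_force: [-0.1, -0.1, -1.0]
gripper_width: 0.687
```

```bash
python3 - <<'E'
from h import *
go(656.7,250.3,60,12.7)
E
```

```text
tcp [ 432.9 -358.3   73.1] yaw 12.7 w 58.4 t 10.85 F [-0.1 -0.1 -1. ]
shift units [14.09  0.53 21.78] tilt fix (rotvec units) [-0.01 -0.   -0.  ]
world yaw turn 0.0 -> tool-y units -0.0 q6 now -1.05 q1 tgt 0.36 q1 -0.82
shift after turn [14.09  0.53 21.78]
```

Emit:
drive_tool(motion=[[[0.64, 0, 0.99], [0, 0, 0], 1], [[0.64, 0, 0.99], [0, 0, 0], 1], [[0.64, 0, 0.99], [0, 0, 0], 1], [[0.64, 0, 0.99], [0, 0, 0], 1], [[0.64, 0, 0.99], [0, 0, 0], 1], [[0.64, 0, 0.99], [0, 0, 0], 1], [[0.64, 0, 0.99], [0, 0, 0], 1], [[0.64, 0, 0.99], [0, 0, 0], 1], [[0.64, 0, 0.99], [0, 0, 0], 1], [[0.64, 0, 0.99], [0, 0, 0], 1], [[0.64, 0, 0.99], [0, 0, 0], 1]])

```text
time: 11.95
tool_pos: [0.5451, -0.0531, 0.0732]
tool_rot: [-0.703, 0.703, 0.079, -0.079]
contact_force: [-0.5, -0.5, -1.3]
gripper_width: 0.681
```

Emit:
drive_tool(motion=[[[0.64, 0, 0.99], [0, 0, 0], 1], [[0.64, 0, 0.99], [0, 0, 0], 1], [[0.64, 0, 0.99], [0, 0, 0], 1], [[0.64, 0, 0.99], [0, 0, 0], 1], [[0.64, 0, 0.99], [0, 0, 0], 1], [[0.64, 0, 0.99], [0, 0, 0], 1], [[0.64, 0, 0.99], [0, 0, 0], 1], [[0.64, 0, 0.99], [0, 0, 0], 1], [[0.64, 0, 0.99], [0, 0, 0], 1], [[0.64, 0, 0.99], [0, 0, 0], 1], [[0.64, 0, 0.99], [0, 0, 0], 1], [[0, 0, 0], [0, 0, 0], 1]])

```text
time: 13.15
tool_pos: [0.6572, 0.253, 0.0731]
tool_rot: [0.703, -0.702, -0.08, 0.08]
contact_force: [-0.3, -1.1, -0.5]
gripper_width: 0.687
```

```bash
python3 - <<'E'
from h import *
go(656.7,250.3,-19,12.7)
f=grab('wrist');cv2.imwrite('pics/w5.png',f['img'])
for t in(18,30): print(meas(f,(325,240),.118,t,.012))
E
```

```text
tcp [657.2 253.   73.1] yaw 13.0 w 58.4 t 13.15 F [-0.3 -1.1 -0.5]
shift units [-0.04  3.69 -0.11] tilt fix (rotvec units) [-0.01  0.    0.01]
world yaw turn -0.3 -> tool-y units 0.06 q6 now 0.03 q1 tgt 0.36 q1 0.26
shift after turn [-0.04  3.69 -0.11]
[653.6 268.3 107.2  61.6 -77.1 124. ]
[653.7 268.1 108.2  62.  -77.1 124. ]
```

View pics/w5.png

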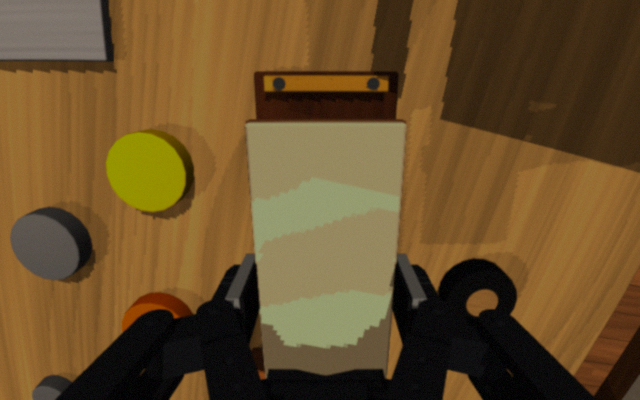

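The wrist view shows the held board (325,240) aligned over the bed, whose far stop is at (325,83). The board's far edge measures about 70 mm from the TCP, so it is centred. Lowering gently.

Emit:
drive_tool(motion=[[[-0.04, 0.8, -0.11], [0, 0.06, 0], 1], [[0, 0.8, 0], [0, 0, 0], 1], [[0, 0.8, 0], [0, 0, 0], 1], [[0, 0.6, 0], [0, 0, 0], 1], [[0, 0.3, 0], [0, 0, 0], 1], [[0, 0.2, 0], [0, 0, 0], 1], [[0, 0.1, 0], [0, 0, 0], 1], [[0, 0.06, 0], [0, 0, 0], 1], [[0, 0, 0], [0, 0, 0], 1], [[0, 0, 0], [0, 0, 0], 1]])

```text
time: 14.2
tool_pos: [0.657, 0.2472, -0.0177]
tool_rot: [0.703, -0.703, -0.077, 0.076]
contact_force: [-0.1, 0.6, -0.8]
gripper_width: 0.683
```

Emit:
drive_tool(motion=[[[0, 0.06, 0], [0, 0, 0], 1], [[0, 0, 0], [0, 0, 0], 1]])

```text
time: 14.4
tool_pos: [0.6564, 0.2471, -0.0199]
tool_rot: [0.703, -0.703, -0.076, 0.076]
contact_force: [0.0, 0.3, -0.4]
gripper_width: 0.684
```

```bash
python3 - <<'E'
from h import *
go(656.7,250.3,-20,12.7)
f=grab('wrist');go(656.7,250.3,-20,12.7);C=cloud(f)
for t in(25,):print(meas(f,(325,120),.033,t,.012),C[60:200:20,325,2].round(4))
E
```

```text
tcp [656.4 247.1 -19.9] yaw 12.4 w 58.1 t 14.4 F [ 0.   0.3 -0.4]
shift units [0.04 0.   0.12] tilt fix (rotvec units) [-0. -0.  0.]
world yaw turn 0.3 -> tool-y units -0.06 q6 now 0.04 q1 tgt 0.36 q1 0.25
shift after turn [0.04 0.   0.12]
tcp [656.4 247.  -20. ] yaw 12.4 w 57.9 t 14.45 F [ 0.8 -0.4 -0.9]
shift units [0.04 0.   0.13] tilt fix (rotvec units) [ 0.  0. -0.]
world yaw turn 0.3 -> tool-y units -0.06 q6 now 0.04 q1 tgt 0.36 q1 0.25
shift after turn [0.04 0.   0.13]
[639.9 331.2  72.5   2.3  11.8  23.3] [0.023  0.0157 0.0149 0.0211 0.03   0.0307 0.032 ]
```

Emit:
drive_tool(motion=[[[0.04, 0, 0.12], [0, -0.06, 0], 1], [[0, 0.04, 0], [0, 0, 0], 1], [[0, 0.04, 0], [0, 0, 0], 1], [[0, 0, 0], [0, 0, 0], 1], [[0, 0, 0], [0, 0, 0], 1]])

```text
time: 14.95
tool_pos: [0.657, 0.2508, -0.0203]
tool_rot: [0.703, -0.703, -0.078, 0.078]
contact_force: [-3.2, -0.1, 6.2]
gripper_width: 0.687
```

Emit:
drive_tool(motion=[[[0, 0, 0], [0, 0, 0], -1], [[0, 0, 0], [0, 0, 0], -1], [[0, 0, 0], [0, 0, 0], -1], [[0, 0, 0], [0, 0, 0], -1], [[0, -0.8, 0], [0, 0, 0], -1], [[0, -1, 0], [0, 0, 0], -1], [[0, -1, 0], [0, 0, 0], -1], [[0, -1, 0], [0, 0, 0], -1], [[0, -1, 0], [0, 0, 0], -1], [[0, -0.5, 0], [0, 0, 0], -1], [[0, 0, 0], [0, 0, 0], -1], [[0, 0, 0], [0, 0, 0], -1]])

```text
time: 16.15
tool_pos: [0.6565, 0.2501, 0.1102]
tool_rot: [-0.703, 0.703, 0.078, -0.078]
contact_force: [0.7, -1.1, -0.2]
gripper_width: 1.0
```

```bash
python3 - <<'E'
from h import *
f=grab('wrist');cv2.imwrite('pics/w6.png',f['img'])
for t in(18,30):print('board',meas(f,project(f,[.6567,.2503,.031]),.031,t))
# blank from scene, refresh
go(450,-161.5,60,96.5)
C=cloud(f);np.save('c.npy',C)
E
```

```text
board [657.  251.3 135.8  57.6 -77.3  30.6]
board [656.9 251.2 137.5  58.2 -77.3  30.6]
tcp [655.9 249.9 109. ] yaw 12.7 w 85.2 t 16.2 F [-0.3  0.2 -0.1]
shift units [-11.65   1.99 -14.24] tilt fix (rotvec units) [ 0.    0.   -0.03]
world yaw turn 83.8 -> tool-y units -16.76 q6 now 0.04 q1 tgt -0.34 q1 0.26
shift after turn [-15.42   1.99  10.04]
```

View pics/w6.png

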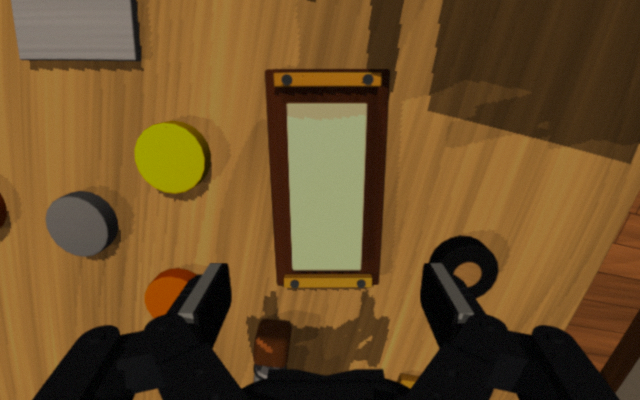

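The board lies on the bed at (325,187) between both brass stops (325,80) and (328,282). I'll check the gaps to the stops numerically.

```bash
python3 - <<'E'
from h import *
f=grab('wrist');C=cloud(f)
hsv=cv2.cvtColor(f['img'],cv2.COLOR_BGR2HSV)
for r0,r1 in((60,100),(265,300)):
    m=cv2.inRange(hsv,(12,140,90),(28,255,255));m[:r0]=0;m[r1:]=0;m[:,:262]=0;m[:,395:]=0
    c=max(cv2.findContours(m,0,1)[0],key=cv2.contourArea)[:,0]
    P=cast(f,c,.024)[:,:2]*1000;x,w,t=cv2.minAreaRect(P.astype(np.float32));print(x,w,t,np.median(C[...,2][m>0]))
E
```

```text
(634.7550659179688, 335.0517578125) (71.91497039794922, 9.24361515045166) 12.686634063720703 0.015967051041025887
(676.8511962890625, 167.43341064453125) (121.15534210205078, 35.62643814086914) 12.778112411499023 0.00012413750535297807
```

Emit:
drive_tool(motion=[[[0, 0, 0], [0, -1, 0], -1], [[0, 0, 0], [0, -1, 0], -1], [[0, 0, 0], [0, -1, 0], -1], [[0, 0, 0], [0, -1, 0], -1], [[0, 0, 0], [0, -1, 0], -1], [[0, 0, 0], [0, -1, 0], -1], [[0, 0, 0], [0, -1, 0], -1], [[0, 0, 0], [0, -1, 0], -1], [[0, 0, 0], [0, -1, 0], -1], [[0, 0, 0], [0, -1, 0], -1], [[0, 0, 0], [0, -1, 0], -1], [[0, 0, 0], [0, -1, 0], -1]])

```text
time: 17.45
tool_pos: [0.6557, 0.2498, 0.1082]
tool_rot: [0.569, -0.568, -0.419, 0.421]
contact_force: [0.1, -0.2, -0.4]
gripper_width: 0.998
```

Emit:
drive_tool(motion=[[[0, 0, 0], [0, -1, 0], -1], [[0, 0, 0], [0, -1, 0], -1], [[0, 0, 0], [0, -1, 0], -1], [[0, 0, 0], [0, -1, 0], -1], [[0, 0, 0], [0, -0.76, 0], -1], [[0, 0, 0], [0, 0, 0], -1], [[0, 0, 0], [0, 0, 0], -1]])

```text
time: 18.15
tool_pos: [0.6561, 0.25, 0.109]
tool_rot: [0.472, -0.471, -0.527, 0.528]
contact_force: [-0.3, 0.9, -0.7]
gripper_width: 0.998
```

```bash
python3 - <<'E'
from h import *
go(450,-161.5,100,96.5)
E
```

```text
tcp [656.1 250.  109. ] yaw 96.4 w 84.9 t 18.15 F [-0.3  0.9 -0.7]
shift units [-15.43   0.39  10.03] tilt fix (rotvec units) [-0.03 -0.   -0.  ]
world yaw turn 0.1 -> tool-y units -0.02 q6 now -1.42 q1 tgt -0.34 q1 0.26
shift after turn [-15.42   0.39  10.06]
```

Emit:
drive_tool(motion=[[[-0.97, 0, 0.63], [0, 0, 0], -1], [[-0.97, 0, 0.63], [0, 0, 0], -1], [[-0.97, 0, 0.63], [0, 0, 0], -1], [[-0.97, 0, 0.63], [0, 0, 0], -1], [[-0.97, 0, 0.63], [0, 0, 0], -1], [[-0.97, 0, 0.63], [0, 0, 0], -1], [[-0.97, 0, 0.63], [0, 0, 0], -1], [[-0.97, 0, 0.63], [0, 0, 0], -1]])

```text
time: 18.95
tool_pos: [0.5527, 0.0422, 0.1101]
tool_rot: [0.471, -0.471, -0.527, 0.527]
contact_force: [-0.7, -0.9, -0.3]
gripper_width: 0.997
```

Emit:
drive_tool(motion=[[[-0.97, 0, 0.63], [0, 0, 0], -1], [[-0.97, 0, 0.63], [0, 0, 0], -1], [[-0.97, 0, 0.63], [0, 0, 0], -1], [[-0.97, 0, 0.63], [0, 0, 0], -1], [[-0.97, 0, 0.63], [0, 0, 0], -1], [[-0.97, 0, 0.63], [0, 0, 0], -1], [[-0.97, 0, 0.63], [0, 0, 0], -1], [[-0.97, 0, 0.63], [0, 0, 0], -1], [[0, 0, 0], [0, 0, 0], -1], [[0, 0, 0], [0, 0, 0], -1]])

```text
time: 19.95
tool_pos: [0.4501, -0.164, 0.1103]
tool_rot: [-0.472, 0.471, 0.527, -0.527]
contact_force: [-0.4, 0.1, 0.8]
gripper_width: 1.002
```

```bash
python3 - <<'E'
from h import *
f=grab('wrist');cv2.imwrite('pics/w7.png',f['img'])
s=project(f,[.45,-.1615,.026])
for t in(15,25,35):m=meas(f,s,.026,t);print(m)
go(m[0],m[1],-30,m[4]+90)
E
```

```text
[ 450.  -159.3  106.9   37.6    7.1   25.6]
[ 450.1 -160.6  107.8   39.3    7.9   25.5]
[ 450.1 -160.3  108.1   39.5    7.4   25.5]
tcp [ 450.4 -163.5  110.3] yaw 96.5 w 85.1 t 20.0 F [-0.7 -0.5  0.1]
shift units [ 0.12  5.61 -0.  ] tilt fix (rotvec units) [-0.   -0.    0.01]
world yaw turn 0.9 -> tool-y units -0.18 q6 now -2.19 q1 tgt -0.34 q1 -0.5
shift after turn [ 0.12  5.61 -0.  ]
```

Emit:
drive_tool(motion=[[[0.09, 1, 0], [0, -0.18, 0], -1], [[0, 1, 0], [0, 0, 0], -1], [[0, 1, 0], [0, 0, 0], -1], [[0, 1, 0], [0, 0, 0], -1], [[0, 1, 0], [0, 0, 0], -1], [[0, 0.5, 0], [0, 0, 0], -1], [[0, 0.27, 0], [0, 0, 0], -1], [[0, 0, 0], [0, 0, 0], -1], [[0, 0, 0], [0, 0, 0], -1]])

```text
time: 20.9
tool_pos: [0.4511, -0.1619, -0.0327]
tool_rot: [-0.466, 0.467, 0.531, -0.531]
contact_force: [-0.1, -0.2, 0.1]
gripper_width: 1.002
```

Emit:
drive_tool(motion=[[[0, 0, 0], [0, 0, 0], 1], [[0, 0, 0], [0, 0, 0], 1], [[0, 0, 0], [0, 0, 0], 1], [[0, 0, 0], [0, 0, 0], 1], [[0, 0, 0], [0, 0, 0], 1], [[0, 0, 0], [0, 0, 0], 1]])

```text
time: 21.5
tool_pos: [0.4509, -0.1621, -0.0329]
tool_rot: [-0.466, 0.467, 0.531, -0.531]
contact_force: [-0.4, -0.6, 5.2]
gripper_width: 0.458
```

```bash
python3 - <<'E'
from h import *
go(656.7,250.3,100,12.7)
E
```

```text
tcp [ 450.9 -162.1  -32.9] yaw 97.4 w 38.9 t 21.5 F [-0.4 -0.6  5.2]
shift units [ 15.29  -5.32 -10.3 ] tilt fix (rotvec units) [ 0.01  0.   -0.01]
world yaw turn -84.7 -> tool-y units 16.94 q6 now -2.2 q1 tgt 0.36 q1 -0.5
shift after turn [11.66 -5.32 14.28]
```

Emit:
drive_tool(motion=[[[0, -0.5, 0], [0, 0, 0], 1], [[0, -1, 0], [0, 0, 0], 1], [[0, -1, 0], [0, 1, 0], 1], [[0, -1, 0], [0, 1, 0], 1], [[0, -1, 0], [0, 1, 0], 1], [[0, -0.5, 0], [0, 1, 0], 1], [[0, 0, 0], [0, 1, 0], 1], [[0, 0, 0], [0, 1, 0], 1], [[0, 0, 0], [0, 1, 0], 1], [[0, 0, 0], [0, 1, 0], 1], [[0, 0, 0], [0, 1, 0], 1], [[0, 0, 0], [0, 1, 0], 1]])

```text
time: 22.7
tool_pos: [0.4495, -0.1613, 0.0912]
tool_rot: [0.648, -0.648, -0.283, 0.283]
contact_force: [-0.1, 0.6, -0.4]
gripper_width: 0.458
```

Emit:
drive_tool(motion=[[[0, 0, 0], [0, 1, 0], 1], [[0, 0, 0], [0, 1, 0], 1], [[0, 0, 0], [0, 1, 0], 1], [[0, 0, 0], [0, 1, 0], 1], [[0, 0, 0], [0, 1, 0], 1], [[0, 0, 0], [0, 1, 0], 1], [[0, 0, 0], [0, 0.94, 0], 1], [[0.78, 0, 0.95], [0, 0, 0], 1], [[0.78, 0, 0.95], [0, 0, 0], 1], [[0.78, 0, 0.95], [0, 0, 0], 1], [[0.78, 0, 0.95], [0, 0, 0], 1]])

```text
time: 23.8
tool_pos: [0.5051, -0.0506, 0.0913]
tool_rot: [0.703, -0.703, -0.078, 0.078]
contact_force: [0.4, -0.8, -0.8]
gripper_width: 0.459
```

Emit:
drive_tool(motion=[[[0.78, 0, 0.95], [0, 0, 0], 1], [[0.78, 0, 0.95], [0, 0, 0], 1], [[0.78, 0, 0.95], [0, 0, 0], 1], [[0.78, 0, 0.95], [0, 0, 0], 1], [[0.78, 0, 0.95], [0, 0, 0], 1], [[0.78, 0, 0.95], [0, 0, 0], 1], [[0.78, 0, 0.95], [0, 0, 0], 1], [[0.78, 0, 0.95], [0, 0, 0], 1], [[0.78, 0, 0.95], [0, 0, 0], 1], [[0.78, 0, 0.95], [0, 0, 0], 1], [[0, 0, 0], [0, 0, 0], 1], [[0, 0, 0], [0, 0, 0], 1]])

```text
time: 25.0
tool_pos: [0.6426, 0.2229, 0.0909]
tool_rot: [-0.703, 0.703, 0.078, -0.079]
contact_force: [-0.4, 0.2, -0.6]
gripper_width: 0.452
```

```bash
python3 - <<'E'
from h import *
go(656.7,250.6,-1,12.7)
E
```

```text
tcp [642.6 222.9  90.9] yaw 12.8 w 38.4 t 25.0 F [-0.4  0.2 -0.6]
shift units [0.8  3.67 0.96] tilt fix (rotvec units) [ 0.    0.   -0.02]
world yaw turn -0.1 -> tool-y units 0.02 q6 now 0.0 q1 tgt 0.36 q1 0.22
shift after turn [0.8  3.67 0.96]
```

Emit:
drive_tool(motion=[[[0.77, 0, 0.94], [0, 0, 0], 1], [[0, 1, 0], [0, 0, 0], 1], [[0, 1, 0], [0, 0, 0], 1], [[0, 0.7, 0], [0, 0, 0], 1], [[0, 0.5, 0], [0, 0, 0], 1], [[0, 0.3, 0], [0, 0, 0], 1], [[0, 0.1, 0], [0, 0, 0], 1], [[0, 0, 0], [0, 0, 0], 1], [[0, 0, 0], [0, 0, 0], 1]])

```text
time: 25.9
tool_pos: [0.6578, 0.2501, 0.0026]
tool_rot: [0.703, -0.703, -0.079, 0.078]
contact_force: [-0.3, 1.0, -0.3]
gripper_width: 0.457
```

```bash
python3 - <<'E'
from h import *
go(656.7,250.6,-1.9,12.7)
E
```

```text
tcp [657.8 250.1   2.6] yaw 12.7 w 38.8 t 25.9 F [-0.3  1.  -0.3]
shift units [-0.04  0.18  0.03] tilt fix (rotvec units) [-0.    0.    0.02]
world yaw turn 0.0 -> tool-y units -0.0 q6 now 0.04 q1 tgt 0.36 q1 0.26
shift after turn [-0.04  0.18  0.03]
```

Emit:
drive_tool(motion=[[[-0.04, 0.1, 0], [0, 0, 0], 1], [[0, 0.05, 0], [0, 0, 0], 1], [[0, 0.04, 0], [0, 0, 0], 1], [[0, 0, 0], [0, 0, 0], 1], [[0, 0, 0], [0, 0, 0], 1]])

```text
time: 26.4
tool_pos: [0.6563, 0.2499, -0.0018]
tool_rot: [-0.703, 0.703, 0.078, -0.078]
contact_force: [-2.6, -1.2, 5.2]
gripper_width: 0.454
```

Emit:
drive_tool(motion=[[[0, 0, 0], [0, 0, 0], -1], [[0, 0, 0], [0, 0, 0], -1], [[0, 0, 0], [0, 0, 0], -1], [[0, 0, 0], [0, 0, 0], -1], [[0, -0.8, 0], [0, 0, 0], -1], [[0, -1, 0], [0, 0, 0], -1], [[0, -1, 0], [0, 0, 0], -1], [[0, -1, 0], [0, 0, 0], -1], [[0, -0.8, 0], [0, 0, 0], -1], [[0, 0, 0], [0, 0, 0], -1], [[0, 0, 0], [0, 0, 0], -1]])

```text
time: 27.5
tool_pos: [0.6559, 0.2497, 0.1113]
tool_rot: [0.703, -0.703, -0.078, 0.078]
contact_force: [0.6, 0.0, 0.0]
gripper_width: 0.998
```

```bash
python3 - <<'E'
from h import *
f=grab('wrist');cv2.imwrite('pics/w8.png',f['img'])
for t in(18,30):print('blank',meas(f,project(f,[.6567,.2503,.057]),.057,t))
s=project(f,[.656,.308,.031]);print(s,'board')
go(433,332,80,100)
E
```

```text
blank [656.  251.  106.7  37.8 -77.3  56.6]
blank [656.1 251.4 107.4  38.4 -77.3  56.6]
[342.39035823 121.61288624] board
tcp [655.1 249.5 109.9] yaw 12.7 w 85.0 t 27.55 F [ 0.1 -0.4 -0.8]
shift units [-7.94  1.21  5.17] tilt fix (rotvec units) [ 0.   -0.   -0.02]
world yaw turn 87.3 -> tool-y units -17.46 q6 now 0.04 q1 tgt 0.65 q1 0.26
shift after turn [4.79 1.21 8.17]
```

View pics/w8.png

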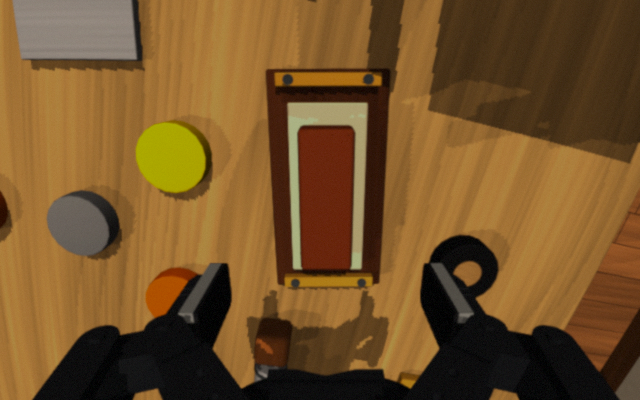

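The blank lies centred on the board at (327,197), with the board undisturbed. Next is the plate.

Emit:
drive_tool(motion=[[[-1, 0, 0.65], [0, 0, 0], -1], [[-1, 0, 0.65], [0, 0, 0], -1], [[-1, 0, 0.65], [0, 0, 0], -1], [[-1, 0, 0.65], [0, 0, 0], -1], [[-1, 0, 0.65], [0, 0, 0], -1], [[-1, 0, 0.65], [0, 0, 0], -1], [[-1, 0, 0.65], [0, 0, 0], -1], [[-0.94, 0, 0.62], [0, 0, 0], -1], [[0, 0, 0], [0, -1, 0], -1], [[0, 0, 0], [0, -1, 0], -1], [[0, 0, 0], [0, -1, 0], -1], [[0, 0, 0], [0, -1, 0], -1]])

```text
time: 28.75
tool_pos: [0.4325, 0.3315, 0.1092]
tool_rot: [-0.678, 0.678, 0.199, -0.202]
contact_force: [-0.5, -0.1, 0.3]
gripper_width: 1.001
```

Emit:
drive_tool(motion=[[[0, 0, 0], [0, -1, 0], -1], [[0, 0, 0], [0, -1, 0], -1], [[0, 0, 0], [0, -1, 0], -1], [[0, 0, 0], [0, -1, 0], -1], [[0, 0, 0], [0, -1, 0], -1], [[0, 0, 0], [0, -1, 0], -1], [[0, 0, 0], [0, -1, 0], -1], [[0, 0, 0], [0, -1, 0], -1], [[0, 0, 0], [0, -1, 0], -1], [[0, 0, 0], [0, -1, 0], -1], [[0, 0, 0], [0, -1, 0], -1], [[0, 0, 0], [0, -1, 0], -1]])

```text
time: 29.95
tool_pos: [0.4326, 0.3314, 0.1091]
tool_rot: [0.488, -0.487, -0.511, 0.514]
contact_force: [-0.2, -0.3, -0.1]
gripper_width: 1.0
```

Emit:
drive_tool(motion=[[[0, 0, 0], [0, -1, 0], -1], [[0, 0, 0], [0, -0.46, 0], -1], [[0, 0, 0], [0, 0, 0], -1], [[0, 0, 0], [0, 0, 0], -1]])

```text
time: 30.35
tool_pos: [0.433, 0.3316, 0.11]
tool_rot: [0.455, -0.454, -0.541, 0.542]
contact_force: [0.3, -0.1, 0.7]
gripper_width: 1.002
```

```bash
python3 - <<'E'
from h import *
f=grab('wrist');cv2.imwrite('pics/w9.png',f['img'])
s=project(f,[.433,.332,.010])
for t in(18,30,40):m=meas(f,s,.010,t);print(m)
go(m[0],m[1],-38,m[4]+90)
E
```

```text
[434.4 334.5  97.4  48.4   9.9   9.6]
[434.4 334.4  97.4  48.9  10.    9.6]
[434.4 334.3  97.4  49.3  10.    9.6]
tcp [433.3 331.8 110.3] yaw 100.0 w 85.2 t 30.4 F [ 0.5 -0.1  0.1]
shift units [ 0.1   5.93 -0.07] tilt fix (rotvec units) [-0.02  0.   -0.01]
world yaw turn 0.0 -> tool-y units -0.0 q6 now -1.23 q1 tgt 0.66 q1 0.52
shift after turn [ 0.1   5.93 -0.07]
```

View pics/w9.png

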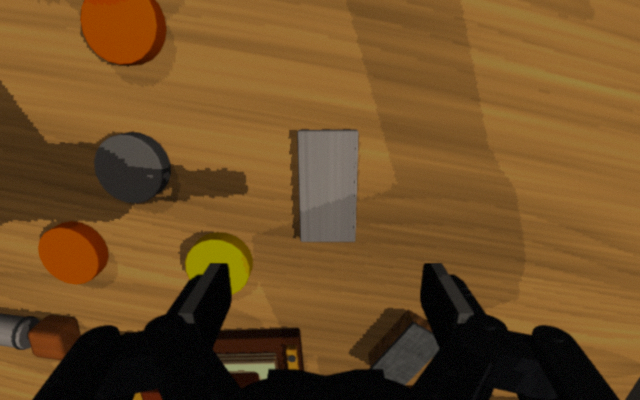

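The plate is at (328,186), aligned with the jaws. The yellow disc (218,262) and sander (405,350) are clear of the descent.

Emit:
drive_tool(motion=[[[0.07, 1, -0.07], [0, 0, 0], -1], [[0, 1, 0], [0, 0, 0], -1], [[0, 1, 0], [0, 0, 0], -1], [[0, 1, 0], [0, 0, 0], -1], [[0, 1, 0], [0, 0, 0], -1], [[0, 0.6, 0], [0, 0, 0], -1], [[0, 0.3, 0], [0, 0, 0], -1], [[0, 0.1, 0], [0, 0, 0], -1], [[0, 0, 0], [0, 0, 0], -1], [[0, 0, 0], [0, 0, 0], -1]])

```text
time: 31.4
tool_pos: [0.4363, 0.3347, -0.0372]
tool_rot: [-0.454, 0.455, 0.542, -0.541]
contact_force: [-0.1, 0.4, 0.2]
gripper_width: 0.998
```

Emit:
drive_tool(motion=[[[0, 0, 0], [0, 0, 0], 1], [[0, 0, 0], [0, 0, 0], 1], [[0, 0, 0], [0, 0, 0], 1], [[0, 0, 0], [0, 0, 0], 1], [[0, 0, 0], [0, 0, 0], 1], [[0, 0, 0], [0, 0, 0], 1]])

```text
time: 32.0
tool_pos: [0.4371, 0.3351, -0.0359]
tool_rot: [-0.454, 0.455, 0.543, -0.541]
contact_force: [-2.1, -0.6, 8.9]
gripper_width: 0.567
```

```bash
python3 - <<'E'
from h import *
go(656.4,250.6,100,12.7)
E
```

```text
tcp [437.1 335.1 -35.9] yaw 100.0 w 48.2 t 32.0 F [-2.1 -0.6  8.9]
shift units [-4.85 -5.41 -8.07] tilt fix (rotvec units) [ 0.04 -0.    0.01]
world yaw turn -87.3 -> tool-y units 17.46 q6 now -1.23 q1 tgt 0.36 q1 0.52
shift after turn [ 7.83 -5.41 -5.22]
```

Emit:
drive_tool(motion=[[[0, -0.4, 0], [0, 0, 0], 1], [[0, -1, 0], [0, 0, 0], 1], [[0, -1, 0], [0, 1, 0], 1], [[0, -1, 0], [0, 1, 0], 1], [[0, -1, 0], [0, 1, 0], 1], [[0, -0.8, 0], [0, 1, 0], 1], [[0, 0, 0], [0, 1, 0], 1], [[0, 0, 0], [0, 1, 0], 1], [[0, 0, 0], [0, 1, 0], 1], [[0, 0, 0], [0, 1, 0], 1], [[0, 0, 0], [0, 1, 0], 1], [[0, 0, 0], [0, 1, 0], 1]])

```text
time: 33.2
tool_pos: [0.4343, 0.3336, 0.0907]
tool_rot: [-0.641, 0.641, 0.297, -0.298]
contact_force: [-0.3, 0.3, -3.9]
gripper_width: 0.566
```

Emit:
drive_tool(motion=[[[0, 0, 0], [0, 1, 0], 1], [[0, 0, 0], [0, 1, 0], 1], [[0, 0, 0], [0, 1, 0], 1], [[0, 0, 0], [0, 1, 0], 1], [[0, 0, 0], [0, 1, 0], 1], [[0, 0, 0], [0, 1, 0], 1], [[0, 0, 0], [0, 1, 0], 1], [[0, 0, 0], [0, 0.46, 0], 1], [[0, 0, 0], [0, 0, 0], 1], [[0, 0, 0], [0, 0, 0], 1]])

```text
time: 34.2
tool_pos: [0.4347, 0.3338, 0.091]
tool_rot: [-0.703, 0.703, 0.078, -0.079]
contact_force: [0.1, 1.2, -3.1]
gripper_width: 0.561
```

```bash
python3 - <<'E'
from h import *
go(656.4,250.6,80,12.7)
E
```

```text
tcp [434.7 333.8  91. ] yaw 12.8 w 47.7 t 34.2 F [ 0.1  1.2 -3.1]
shift units [ 7.91  0.43 -5.2 ] tilt fix (rotvec units) [ 0.   -0.   -0.01]
world yaw turn -0.1 -> tool-y units 0.02 q6 now 0.3 q1 tgt 0.36 q1 0.52
shift after turn [ 7.92  0.43 -5.19]
```

Emit:
drive_tool(motion=[[[0.98, 0, -0.65], [0, 0, 0], 1], [[0.98, 0, -0.65], [0, 0, 0], 1], [[0.98, 0, -0.65], [0, 0, 0], 1], [[0.98, 0, -0.65], [0, 0, 0], 1], [[0.98, 0, -0.65], [0, 0, 0], 1], [[0.98, 0, -0.65], [0, 0, 0], 1], [[0.98, 0, -0.65], [0, 0, 0], 1], [[0.98, 0, -0.65], [0, 0, 0], 1], [[0, 0, 0], [0, 0, 0], 1], [[0, 0, 0], [0, 0, 0], 1]])

```text
time: 35.2
tool_pos: [0.6549, 0.2501, 0.0908]
tool_rot: [0.703, -0.703, -0.078, 0.079]
contact_force: [0.3, 0.6, -2.8]
gripper_width: 0.567
```

```bash
python3 - <<'E'
from h import *
s0=manip.state();f=grab('wrist');cv2.imwrite('pics/w10.png',f['img'])
C=cloud(f);L=(C-s0['tool_pos'])@Rt(s0)*1000
m=(L[...,1]<-38)&(L[...,1]>-54)&(abs(L[...,0])<22)
for u in(-10,0,10):
    k=m&(abs(L[...,0]-u)<3);print(u,k.sum(),'z',np.percentile(L[k][:,2],[0,1,99,100]).round(1),'y',np.median(L[k][:,1]))
go(656.4,250.6,22,12.7)
E
```

```text
-10 2704 z [-48.5 -46.2  51.7  52.1] y -45.35909550843385
0 2731 z [-48.  -46.   51.7  52. ] y -45.35872036087611
10 2696 z [-47.8 -46.   51.8  52.1] y -45.37689503346995
tcp [654.3 250.5  90.8] yaw 12.7 w 48.2 t 35.25 F [-0.  -0.8 -4.2]
shift units [ 0.09  2.75 -0.01] tilt fix (rotvec units) [-0.    0.   -0.02]
world yaw turn 0.0 -> tool-y units -0.0 q6 now 0.04 q1 tgt 0.36 q1 0.26
shift after turn [ 0.09  2.75 -0.01]
```

View pics/w10.png

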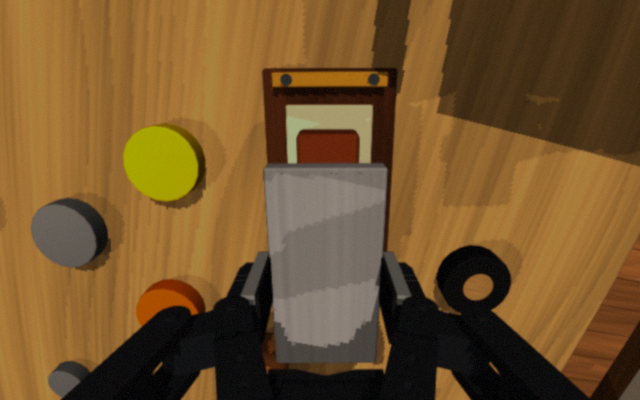

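The held plate (325,262) is level over the stack. It spans -48 to +52 mm along tool z, so I'll shift it -2 mm as it goes down.

Emit:
drive_tool(motion=[[[0.06, 0.8, -0.07], [0, 0, 0], 1], [[0, 0.8, 0], [0, 0, 0], 1], [[0, 0.5, 0], [0, 0, 0], 1], [[0, 0.3, 0], [0, 0, 0], 1], [[0, 0.2, 0], [0, 0, 0], 1], [[0, 0, 0], [0, 0, 0], 1], [[0, 0, 0], [0, 0, 0], 1]])

```text
time: 35.95
tool_pos: [0.6575, 0.2493, 0.0275]
tool_rot: [0.703, -0.703, -0.079, 0.078]
contact_force: [0.5, -0.5, -3.0]
gripper_width: 0.563
```

Emit:
drive_tool(motion=[[[0, 0.05, 0], [0, 0, 0], 1], [[0, 0.04, 0], [0, 0, 0], 1], [[0, 0, 0], [0, 0, 0], 1], [[0, 0, 0], [0, 0, 0], 1]])

```text
time: 36.35
tool_pos: [0.657, 0.249, 0.0244]
tool_rot: [0.703, -0.703, -0.078, 0.078]
contact_force: [-0.8, -0.7, -4.3]
gripper_width: 0.563
```

```bash
python3 - <<'E'
from h import *
go(656.9,249,21.6,12.7)
E
```

```text
tcp [657.  249.   24.4] yaw 12.7 w 47.9 t 36.35 F [-0.8 -0.7 -4.3]
shift units [-0.    0.11 -0.  ] tilt fix (rotvec units) [-0. -0.  0.]
world yaw turn 0.0 -> tool-y units -0.0 q6 now 0.03 q1 tgt 0.36 q1 0.26
shift after turn [-0.    0.11 -0.  ]
```

Emit:
drive_tool(motion=[[[0, 0.05, 0], [0, 0, 0], 1], [[0, 0.05, 0], [0, 0, 0], 1], [[0, 0, 0], [0, 0, 0], 1], [[0, 0, 0], [0, 0, 0], 1]])

```text
time: 36.75
tool_pos: [0.6568, 0.249, 0.0216]
tool_rot: [-0.703, 0.703, 0.078, -0.078]
contact_force: [-0.9, 0.1, -3.1]
gripper_width: 0.563
```

Emit:
drive_tool(motion=[[[0, 0.04, 0], [0, 0, 0], 1], [[0, 0, 0], [0, 0, 0], 1], [[0, 0, 0], [0, 0, 0], 1]])

```text
time: 37.05
tool_pos: [0.6571, 0.2491, 0.0212]
tool_rot: [0.703, -0.703, -0.078, 0.078]
contact_force: [-0.5, -0.4, -1.2]
gripper_width: 0.563
```

Emit:
drive_tool(motion=[[[0, 0.03, 0], [0, 0, 0], 1], [[0, 0, 0], [0, 0, 0], 1], [[0, 0, 0], [0, 0, 0], -1], [[0, 0, 0], [0, 0, 0], -1], [[0, 0, 0], [0, 0, 0], -1], [[0, 0, 0], [0, 0, 0], -1], [[0, -0.8, 0], [0, 0, 0], -1], [[0, -1, 0], [0, 0, 0], -1], [[0, -1, 0], [0, 0, 0], -1], [[0, -0.8, 0], [0, 0, 0], -1], [[0, 0, 0], [0, 0, 0], -1], [[0, 0, 0], [0, 0, 0], -1]])

```text
time: 38.25
tool_pos: [0.657, 0.2491, 0.1099]
tool_rot: [0.703, -0.703, -0.078, 0.078]
contact_force: [-1.4, 0.5, -0.5]
gripper_width: 0.997
```

```bash
python3 - <<'E'
from h import *
f=grab('wrist');cv2.imwrite('pics/w11.png',f['img'])
for t in(18,30):print('plate',meas(f,project(f,[.6567,.2503,.067]),.067,t))
s=project(f,[.4446,.164,.018]);print(s)
go(444.6,164.2,110,45)
E
```

```text
plate [656.6 251.7  97.8  48.6 -77.3  66.6]
plate [656.6 252.3  99.1  49.3 -77.2  66.6]
[ 73.76545535 228.53297214]
tcp [656.2 248.9 108.5] yaw 12.7 w 84.8 t 38.3 F [0.9 0.1 0.2]
shift units [-9.   -0.04 -1.44] tilt fix (rotvec units) [ 0.   -0.   -0.02]
world yaw turn 32.3 -> tool-y units -6.46 q6 now 0.03 q1 tgt 0.35 q1 0.26
shift after turn [-8.38 -0.04  3.59]
```

Emit:
drive_tool(motion=[[[-1, 0, -0.16], [0, 0, 0], -1], [[-1, 0, -0.16], [0, 0, 0], -1], [[-1, 0, -0.16], [0, 0, 0], -1], [[-1, 0, -0.16], [0, 0, 0], -1], [[-1, 0, -0.16], [0, 0, 0], -1], [[-1, 0, -0.16], [0, 0, 0], -1], [[-1, 0, -0.16], [0, 0, 0], -1], [[-1, 0, -0.16], [0, 0, 0], -1], [[-1, 0, -0.16], [0, 0, 0], -1], [[0, 0, 0], [0, -1, 0], -1], [[0, 0, 0], [0, -1, 0], -1], [[0, 0, 0], [0, -1, 0], -1]])

```text
time: 39.5
tool_pos: [0.4439, 0.1641, 0.1079]
tool_rot: [0.686, -0.686, -0.169, 0.172]
contact_force: [0.8, -0.2, -0.6]
gripper_width: 1.0
```

Emit:
drive_tool(motion=[[[0, 0, 0], [0, -1, 0], -1], [[0, 0, 0], [0, -1, 0], -1], [[0, 0, 0], [0, -1, 0], -1], [[0, 0, 0], [0, -1, 0], -1], [[0, 0, 0], [0, -1, 0], -1], [[0, 0, 0], [0, -1, 0], -1], [[0, 0, 0], [0, -1, 0], -1], [[0, 0, 0], [0, -1, 0], -1], [[0, 0, 0], [0, -1, 0], -1], [[0, 0, 0], [0, -1, 0], -1], [[0, 0, 0], [0, -1, 0], -1], [[0, 0, 0], [0, -1, 0], -1]])

```text
time: 40.7
tool_pos: [0.444, 0.1642, 0.1078]
tool_rot: [0.51, -0.508, -0.49, 0.492]
contact_force: [0.3, 0.4, 0.4]
gripper_width: 0.998
```

Emit:
drive_tool(motion=[[[0, 0, 0], [0, -1, 0], -1], [[0, 0, 0], [0, -1, 0], -1], [[0, 0, 0], [0, -0.46, 0], -1], [[0, 0, 0], [0, 0, 0], -1], [[0, 0, 0], [0, 0, 0], -1]])

```text
time: 41.2
tool_pos: [0.4445, 0.1643, 0.1086]
tool_rot: [0.455, -0.454, -0.541, 0.542]
contact_force: [-0.0, 0.1, 0.2]
gripper_width: 0.992
```

```bash
python3 - <<'E'
from h import *
f=grab('wrist');cv2.imwrite('pics/w12.png',f['img'])
s=project(f,[.4446,.164,.018])
for t in(15,25,35):m=meas(f,s,.018,t);print(m)
go(m[0],m[1],-36,100)
E
```

```text
[444.7 165.9  57.4  57.2 -80.   17.6]
[444.9 166.1  58.6  58.3  24.2  17.6]
[444.7 166.2  58.9  58.2  10.   17.6]
tcp [444.7 164.3 109. ] yaw 100.0 w 84.9 t 41.25 F [ 0.7  0.1 -0.5]
shift units [ 0.07  5.8  -0.02] tilt fix (rotvec units) [-0.02  0.   -0.  ]
world yaw turn 0.0 -> tool-y units -0.0 q6 now -1.55 q1 tgt 0.36 q1 0.2
shift after turn [ 0.07  5.8  -0.02]
```

View pics/w12.png

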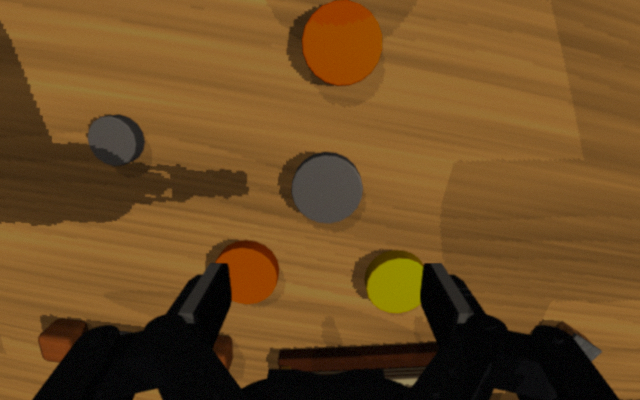

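The large disc is at (328,187) with the jaw path along the image row clear of all decoys: orange (343,42), orange (247,272), yellow (397,282).

Emit:
drive_tool(motion=[[[0.04, 1, 0], [0, 0, 0], -1], [[0, 1, 0], [0, 0, 0], -1], [[0, 1, 0], [0, 0, 0], -1], [[0, 1, 0], [0, 0, 0], -1], [[0, 1, 0], [0, 0, 0], -1], [[0, 0.5, 0], [0, 0, 0], -1], [[0, 0.34, 0], [0, 0, 0], -1], [[0, 0, 0], [0, 0, 0], -1], [[0, 0, 0], [0, 0, 0], -1]])

```text
time: 42.15
tool_pos: [0.446, 0.1656, -0.0351]
tool_rot: [-0.454, 0.455, 0.542, -0.541]
contact_force: [0.0, 0.2, -0.3]
gripper_width: 1.006
```

Emit:
drive_tool(motion=[[[0, 0, 0], [0, 0, 0], 1], [[0, 0, 0], [0, 0, 0], 1], [[0, 0, 0], [0, 0, 0], 1], [[0, 0, 0], [0, 0, 0], 1], [[0, 0, 0], [0, 0, 0], 1]])

```text
time: 42.65
tool_pos: [0.4465, 0.1657, -0.0341]
tool_rot: [-0.454, 0.455, 0.542, -0.541]
contact_force: [-1.2, -0.6, 6.1]
gripper_width: 0.677
```

Emit:
drive_tool(motion=[[[0, -0.5, 0], [0, 0, 0], 1], [[0, -1, 0], [0, 0, 0], 1], [[0, -1, 0], [0, 0, 0], 1], [[0, -1, 0], [0, 0, 0], 1], [[0, -1, 0], [0, 0, 0], 1], [[0, -0.9, 0], [0, 0, 0], 1], [[0, 0, 0], [0, 0, 0], 1], [[0, 0, 0], [0, 0, 0], 1]])

```text
time: 43.45
tool_pos: [0.4449, 0.1654, 0.0988]
tool_rot: [-0.454, 0.455, 0.542, -0.542]
contact_force: [-0.9, -0.1, -4.4]
gripper_width: 0.672
```

```bash
cat >> h.py <<'E'
def held(h):
    s0=manip.state();f=grab('wrist');C=cloud(f);L=(C-s0['tool_pos'])@Rt(s0)*1000
    m=(L[...,1]<-36-h+12)&(L[...,1]>-36-h-10)&(abs(L[...,0])<15)&(abs(L[...,2])<60)
    y=np.median(L[m][:,1]);k=m&(abs(L[...,1]-y)<2.5)&(abs(L[...,0]-1)<3)
    print('top y',y.round(1),'z ends',np.percentile(L[k][:,2],[1,99]).round(1))
    return f
E
python3 - <<'E'
from h import *
f=held(18)
cv2.imwrite('pics/w13.png',f['img'])
go(656.6,251.5,109,100)
E
```

```text
top y -51.5 z ends [-27.   30.4]
tcp [444.  165.2  97.6] yaw 100.0 w 57.6 t 43.5 F [-0.3  0.1 -3.6]
shift units [ 1.92 -0.48 -8.97] tilt fix (rotvec units) [-0.03  0.   -0.  ]
world yaw turn 0.0 -> tool-y units -0.0 q6 now -1.55 q1 tgt 0.37 q1 0.2
shift after turn [ 1.92 -0.48 -8.97]
```

Emit:
drive_tool(motion=[[[0.21, 0, -1], [0, 0, 0], 1], [[0.21, 0, -1], [0, 0, 0], 1], [[0.21, 0, -1], [0, 0, 0], 1], [[0.21, 0, -1], [0, 0, 0], 1], [[0.21, 0, -1], [0, 0, 0], 1], [[0.21, 0, -1], [0, 0, 0], 1], [[0.21, 0, -1], [0, 0, 0], 1], [[0.21, 0, -1], [0, 0, 0], 1], [[0.21, 0, -1], [0, 0, 0], 1], [[0, 0.8, 0], [0, 0, 0], 1], [[0, 0.8, 0], [0, 0, 0], 1], [[0, 0.4, 0], [0, 0, 0], 1]])

```text
time: 44.7
tool_pos: [0.6554, 0.2502, 0.0432]
tool_rot: [0.456, -0.453, -0.539, 0.544]
contact_force: [-1.3, -0.1, -4.5]
gripper_width: 0.668
```

Emit:
drive_tool(motion=[[[0, 0, 0], [0, 0, 0], 1], [[0, 0, 0], [0, 0, 0], 1], [[0, 0, 0], [0, 0, 0], 1]])

```text
time: 45.0
tool_pos: [0.6593, 0.2512, 0.0503]
tool_rot: [-0.454, 0.455, 0.542, -0.541]
contact_force: [0.4, 0.2, -3.5]
gripper_width: 0.671
```

```bash
python3 - <<'E'
from h import *
f=held(18)
go(656.6,251.5,33.5,100)
E
```

```text
top y -51.4 z ends [-27.3  30.4]
tcp [659.5 251.3  50.6] yaw 100.0 w 57.0 t 45.05 F [ 0.   0.3 -3.3]
shift units [0.03 0.68 0.11] tilt fix (rotvec units) [0.03 0.   0.  ]
world yaw turn 0.0 -> tool-y units -0.0 q6 now -1.49 q1 tgt 0.37 q1 0.26
shift after turn [0.03 0.68 0.11]
```

Emit:
drive_tool(motion=[[[0, 0.3, 0.06], [0, 0, 0], 1], [[0, 0.2, 0], [0, 0, 0], 1], [[0, 0.08, 0], [0, 0, 0], 1], [[0, 0.06, 0], [0, 0, 0], 1], [[0, 0, 0], [0, 0, 0], 1], [[0, 0, 0], [0, 0, 0], 1]])

```text
time: 45.65
tool_pos: [0.6573, 0.2509, 0.033]
tool_rot: [-0.454, 0.455, 0.542, -0.542]
contact_force: [0.1, 0.3, -3.0]
gripper_width: 0.675
```

Emit:
drive_tool(motion=[[[0, 0.04, 0], [0, 0, 0], 1], [[0, 0, 0], [0, 0, 0], 1], [[0, 0, 0], [0, 0, 0], 1]])

```text
time: 45.95
tool_pos: [0.6574, 0.2509, 0.033]
tool_rot: [-0.454, 0.455, 0.542, -0.542]
contact_force: [-3.2, -1.0, 2.6]
gripper_width: 0.673
```

Emit:
drive_tool(motion=[[[0, 0, 0], [0, 0, 0], -1], [[0, 0, 0], [0, 0, 0], -1], [[0, 0, 0], [0, 0, 0], -1], [[0, 0, 0], [0, 0, 0], -1], [[0, -0.6, 0], [0, 0, 0], -1], [[0, -1, 0], [0, 0, 0], -1], [[0, -1, 0], [0, 0, 0], -1], [[0, -0.8, 0], [0, 0, 0], -1], [[0, 0, 0], [0, 0, 0], -1], [[0, 0, 0], [0, 0, 0], -1]])

```text
time: 46.95
tool_pos: [0.6575, 0.2509, 0.1179]
tool_rot: [-0.454, 0.455, 0.542, -0.541]
contact_force: [-0.1, -0.1, -0.2]
gripper_width: 1.0
```

```bash
python3 - <<'E'
from h import *
f=grab('wrist');cv2.imwrite('pics/w14.png',f['img'])
for t in(18,30):print('large',meas(f,project(f,[.6567,.2503,.085]),.085,t))
go(434.5,-16,110,100)
E
```

```text
large [655.1 253.2  57.6  55.1  10.8  84.5]
large [655.2 253.   57.6  55.4   9.5  84.5]
tcp [656.6 250.7 116.3] yaw 100.0 w 84.7 t 47.0 F [-0.  -0.1 -0.9]
shift units [-8.96  0.26 10.6 ] tilt fix (rotvec units) [-0.01  0.   -0.  ]
world yaw turn 0.0 -> tool-y units -0.0 q6 now -1.49 q1 tgt -0.04 q1 0.26
shift after turn [-8.96  0.26 10.6 ]
```

View pics/w14.png

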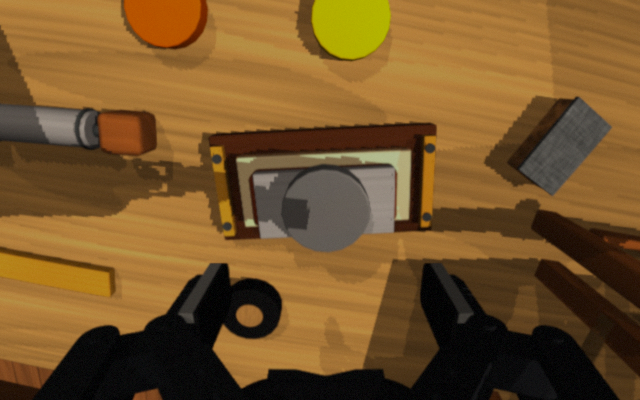

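The large disc sits centred on the plate at (328,208). The plate, board and stops all look in place. Next is the small disc.

Emit:
drive_tool(motion=[[[-0.81, 0, 0.96], [0, 0, 0], -1], [[-0.81, 0, 0.96], [0, 0, 0], -1], [[-0.81, 0, 0.96], [0, 0, 0], -1], [[-0.81, 0, 0.96], [0, 0, 0], -1], [[-0.81, 0, 0.96], [0, 0, 0], -1], [[-0.81, 0, 0.96], [0, 0, 0], -1], [[-0.81, 0, 0.96], [0, 0, 0], -1], [[-0.81, 0, 0.96], [0, 0, 0], -1], [[-0.81, 0, 0.96], [0, 0, 0], -1], [[-0.81, 0, 0.96], [0, 0, 0], -1], [[-0.84, 0, 1], [0, 0, 0], -1], [[0, 0, 0], [0, 0, 0], -1]])

```text
time: 48.2
tool_pos: [0.4321, -0.0168, 0.1148]
tool_rot: [0.456, -0.454, -0.54, 0.542]
contact_force: [0.8, 0.3, -0.4]
gripper_width: 0.999
```

Emit:
drive_tool(motion=[[[0, 0, 0], [0, 0, 0], -1], [[0, 0, 0], [0, 0, 0], -1]])

```text
time: 48.4
tool_pos: [0.4349, -0.0148, 0.1164]
tool_rot: [0.455, -0.454, -0.542, 0.542]
contact_force: [-0.9, -0.1, 0.5]
gripper_width: 0.998
```

```bash
python3 - <<'E'
from h import *
f=grab('wrist');cv2.imwrite('pics/w15.png',f['img'])
s=project(f,[.4345,-.016,.016])
for t in(15,25,35):m=meas(f,s,.016,t);print(m)
go(m[0],m[1],-37,100)
E
```

```text
[434.5 -15.1  40.2  39.2 -80.   15.6]
[434.3 -15.1  40.7  40.4 -53.2  15.6]
[434.3 -15.3  40.9  40.7 -53.1  15.6]
tcp [435.1 -14.7 116.6] yaw 100.1 w 85.0 t 48.45 F [ 0.3 -0.4 -0.3]
shift units [-0.02  6.14  0.03] tilt fix (rotvec units) [-0.01  0.    0.01]
world yaw turn -0.1 -> tool-y units 0.02 q6 now -1.95 q1 tgt -0.04 q1 -0.21
shift after turn [-0.02  6.14  0.03]
```

View pics/w15.png

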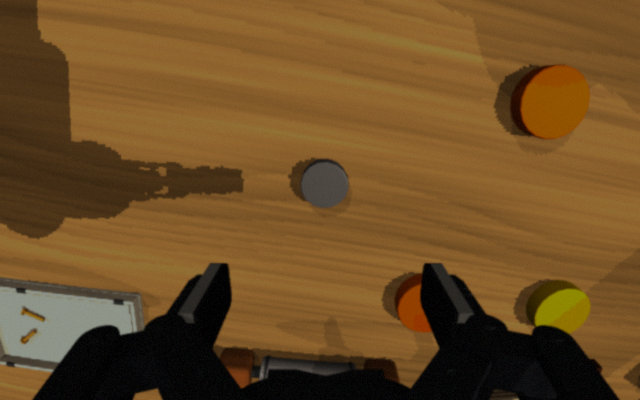

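The small disc is at (325,183) and measures about 41 mm, as expected. Nothing is near the jaws.

Emit:
drive_tool(motion=[[[-0.05, 1, 0.03], [0, 0, 0], -1], [[0, 1, 0], [0, 0, 0], -1], [[0, 1, 0], [0, 0, 0], -1], [[0, 1, 0], [0, 0, 0], -1], [[0, 1, 0], [0, 0, 0], -1], [[0, 0.7, 0], [0, 0, 0], -1], [[0, 0.42, 0], [0, 0, 0], -1], [[0, 0, 0], [0, 0, 0], -1], [[0, 0, 0], [0, 0, 0], -1]])

```text
time: 49.35
tool_pos: [0.435, -0.0165, -0.0356]
tool_rot: [-0.454, 0.454, 0.542, -0.542]
contact_force: [-0.2, -0.5, 1.5]
gripper_width: 0.999
```

Emit:
drive_tool(motion=[[[0, 0, 0], [0, 0, 0], 1], [[0, 0, 0], [0, 0, 0], 1], [[0, 0, 0], [0, 0, 0], 1], [[0, 0, 0], [0, 0, 0], 1], [[0, 0, 0], [0, 0, 0], 1], [[0, 0, 0], [0, 0, 0], 1]])

```text
time: 49.95
tool_pos: [0.4356, -0.0169, -0.0346]
tool_rot: [-0.454, 0.455, 0.542, -0.541]
contact_force: [-1.4, 0.1, 6.6]
gripper_width: 0.465
```

Emit:
drive_tool(motion=[[[0, -0.5, 0], [0, 0, 0], 1], [[0, -1, 0], [0, 0, 0], 1], [[0, -1, 0], [0, 0, 0], 1], [[0, -1, 0], [0, 0, 0], 1], [[0, -1, 0], [0, 0, 0], 1], [[0, -1, 0], [0, 0, 0], 1], [[0, 0, 0], [0, 0, 0], 1], [[0, 0, 0], [0, 0, 0], 1]])

```text
time: 50.75
tool_pos: [0.4342, -0.0167, 0.1014]
tool_rot: [-0.454, 0.455, 0.542, -0.542]
contact_force: [-0.1, 0.6, -2.8]
gripper_width: 0.462
```

```bash
python3 - <<'E'
from h import *
f=held(16)
go(655.8,252.3,105,100)
E
```

```text
top y -50.0 z ends [-19.1  21. ]
tcp [433.4 -16.5 100.2] yaw 100.0 w 39.5 t 50.8 F [-0.1  0.4 -1.6]
shift units [  9.04  -0.2  -10.63] tilt fix (rotvec units) [-0.02 -0.    0.01]
world yaw turn 0.0 -> tool-y units -0.0 q6 now -1.96 q1 tgt 0.37 q1 -0.21
shift after turn [  9.04  -0.2  -10.63]
```

Emit:
drive_tool(motion=[[[0.82, 0, -0.97], [0, 0, 0], 1], [[0.82, 0, -0.97], [0, 0, 0], 1], [[0.82, 0, -0.97], [0, 0, 0], 1], [[0.82, 0, -0.97], [0, 0, 0], 1], [[0.82, 0, -0.97], [0, 0, 0], 1], [[0.82, 0, -0.97], [0, 0, 0], 1], [[0.82, 0, -0.97], [0, 0, 0], 1], [[0.82, 0, -0.97], [0, 0, 0], 1], [[0.82, 0, -0.97], [0, 0, 0], 1], [[0.82, 0, -0.97], [0, 0, 0], 1], [[0.82, 0, -0.97], [0, 0, 0], 1], [[0, 0, 0], [0, 0, 0], 1]])

```text
time: 52.0
tool_pos: [0.6578, 0.2539, 0.0979]
tool_rot: [0.455, -0.453, -0.541, 0.543]
contact_force: [-0.9, 0.1, -3.4]
gripper_width: 0.464
```

Emit:
drive_tool(motion=[[[0, 0.6, 0], [0, 0, 0], 1], [[0, 0.6, 0], [0, 0, 0], 1], [[0, 0.4, 0], [0, 0, 0], 1], [[0, 0, 0], [0, 0, 0], 1], [[0, 0, 0], [0, 0, 0], 1]])

```text
time: 52.5
tool_pos: [0.6573, 0.2511, 0.0607]
tool_rot: [0.455, -0.454, -0.541, 0.542]
contact_force: [0.2, 0.7, -1.4]
gripper_width: 0.463
```

```bash
python3 - <<'E'
from h import *
f=held(16)
go(655.8,252.3,51,100)
E
```

```text
top y -50.0 z ends [-19.5  21.1]
tcp [658.  251.4  61.8] yaw 100.0 w 39.3 t 52.55 F [ 1.1 -0.2 -1.6]
shift units [0.05 0.43 0.08] tilt fix (rotvec units) [0.01 0.   0.  ]
world yaw turn 0.0 -> tool-y units -0.0 q6 now -1.49 q1 tgt 0.37 q1 0.26
shift after turn [0.05 0.43 0.08]
```

Emit:
drive_tool(motion=[[[0.01, 0.2, 0.05], [0, 0, 0], 1], [[0, 0.12, 0], [0, 0, 0], 1], [[0, 0.06, 0], [0, 0, 0], 1], [[0, 0, 0], [0, 0, 0], 1], [[0, 0, 0], [0, 0, 0], 1]])

```text
time: 53.05
tool_pos: [0.6567, 0.2518, 0.052]
tool_rot: [-0.454, 0.454, 0.542, -0.542]
contact_force: [1.0, 0.0, -1.5]
gripper_width: 0.466
```

Emit:
drive_tool(motion=[[[0, 0.04, 0], [0, 0, 0], 1], [[0, 0, 0], [0, 0, 0], 1], [[0, 0, 0], [0, 0, 0], 1]])

```text
time: 53.35
tool_pos: [0.6567, 0.2518, 0.051]
tool_rot: [-0.454, 0.455, 0.542, -0.542]
contact_force: [-0.4, -0.5, -1.1]
gripper_width: 0.466
```

Emit:
drive_tool(motion=[[[0, 0.03, 0], [0, 0, 0], 1], [[0, 0, 0], [0, 0, 0], 1], [[0, 0, 0], [0, 0, 0], 1]])

```text
time: 53.65
tool_pos: [0.6568, 0.2518, 0.0505]
tool_rot: [-0.454, 0.455, 0.542, -0.542]
contact_force: [0.0, -0.9, -1.2]
gripper_width: 0.467
```

Emit:
drive_tool(motion=[[[0, 0.03, 0], [0, 0, 0], 1], [[0, 0, 0], [0, 0, 0], 1], [[0, 0, 0], [0, 0, 0], 1]])

```text
time: 53.95
tool_pos: [0.6569, 0.2518, 0.0505]
tool_rot: [-0.454, 0.455, 0.542, -0.542]
contact_force: [-2.9, -1.9, 4.6]
gripper_width: 0.459
```

Contact made (4.6 N up). Release and back away upward.

Emit:
drive_tool(motion=[[[0, 0, 0], [0, 0, 0], -1], [[0, 0, 0], [0, 0, 0], -1], [[0, 0, 0], [0, 0, 0], -1], [[0, 0, 0], [0, 0, 0], -1], [[0, -0.6, 0], [0, 0, 0], -1], [[0, -1, 0], [0, 0, 0], -1], [[0, -1, 0], [0, 0, 0], -1], [[0, -1, 0], [0, 0, 0], -1], [[0, -0.8, 0], [0, 0, 0], -1], [[0, 0, 0], [0, 0, 0], -1], [[0, 0, 0], [0, 0, 0], -1]])

```text
time: 55.05
tool_pos: [0.657, 0.2518, 0.1604]
tool_rot: [-0.454, 0.455, 0.542, -0.541]
contact_force: [-0.3, 0.2, -0.3]
gripper_width: 1.001
```

```bash
python3 - <<'E'
from h import *
f=grab('wrist');a=grab('side');cv2.imwrite('pics/w16.png',np.vstack([f['img'][60:300],cv2.resize(a['img'][90:230,240:480],(640,360))]))
for t in(18,30):print('small',meas(f,project(f,[.656,.252,.101]),.101,t))
print('large',meas(f,project(f,[.656,.252,.085])+[30,0],.085,25))
go(656,252,150)
E
```

```text
small [656.4 252.8  40.   39.9 -80.  100.6]
small [656.1 252.7  40.7  40.1  10.  100.6]
large [654.9 254.5  58.1  52.6  13.7  84.5]
tcp [655.8 251.5 157.8] yaw 100.0 w 84.9 t 55.15 F [ 0.   0.7 -0.6]
shift units [ 0.02  0.31 -0.01] tilt fix (rotvec units) [-0.03  0.   -0.  ]
```

View pics/w16.png

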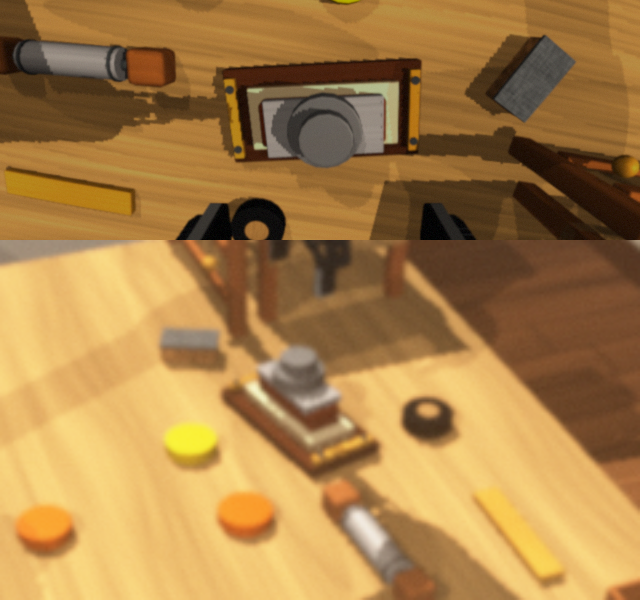

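The stack stands complete and level: the small disc (325,138) is on the large disc, plate, blank and board, in order. The side view confirms it, and the roller and sander are where they were.

```bash
python3 -c "
from plant import manip
print(manip.job_done())"
```

```text
the job is handed in; nothing more can be done
None
```

The stack is built on the press bed in the order you asked for (board, blank, steel plate, large disc, small disc) and handed in at about 55 s. Each piece was lowered onto light contact and let go before I fetched the next.

- **Final checks:** The wrist camera puts every piece within about 3 mm of the bed centre (656.7, 250.3 mm). The last large-disc reading, partly hidden by the small disc, was 4.6 mm off. Board, blank and plate run along the bed to within about 0.1°. Layer tops measured 31, 57, 67, 85 and 101 mm, each as expected. In the last pictures the stack stands free of the gripper, and the roller and sander look unmoved. The tray and jar were out of that view; I never moved close to either.
- **Failed grasp:** The first try at the board closed on air. Depth readings showed the shut fingertips about 41 mm short of the reported TCP, not at it. I corrected for that in every later grasp, and the board did not move.
- **Disagreements:** The scene and side cameras disagreed by up to about 10 mm on the bed's position, so I used the close wrist views. My separate check on the end-stop gaps was inconclusive because the colour mask also picked up the wood. The pictures show the board lying between the stops.

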